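# Clear the pin chute and make up two fixture kits

### The job

Make up the two kits for the mill: lift the stray T-nut out of the pin chute, where it jams the way, so that the metal pins behind it roll down to the stop to be taken. The clamp kit, in the tray with three pockets, gets that T-nut lying flat on its wide base in the square pocket, the longer of the two loose black screws on the right of the trays standing on its head in the round pocket, and one pin in the oblong pocket; the lifting kit, in the tray with two pockets, gets the lifting eye lying flat and wholly inside the big pocket and the other pin in the oblong pocket. Leave the shorter screw standing where it is.

Things in the scene. Friction and masses are not known exactly. Their poses are not given: they have to be found in the camera images.
- pin_chute: fixed grey chute, floor sloping 10 deg down to its -x (y across, z up; origin on the bench under the centre line), ending at a stop 13 mm high. Lowest 74 mm: open, floor 34 mm wide, no side walls. Uphill of x=-5 mm: side walls and lips over the pin ends; no lifting out there. A pin at the stop has its centre at x=-64, y=0, z=56 mm; the next touches it uphill and rolls down when it is taken
- t_nut: black T-nut, 0.07 kg: base 32 (x) x 28 (y) x 10 mm, on it a ridge 32 (x) x 16 (y) x 10 mm, 20 mm high in all; origin: centre of underside, z up through the ridge. At the start it sits flat on the chute's open sloping floor, its 32 mm length about across the chute (grip its end faces), some 40 mm uphill of a pin's place at the stop
- pin_1: bright metal cylinder, 24 mm diameter, 50 mm long, 0.07 kg; origin at its centre, own y along its axis. Lies across the chute, waiting first behind the T-nut; rolls down within a second once the way is clear. Its ends overhang the open floor by 8 mm each side: grip it by its ends. The two pins are alike
- pin_2: bright metal cylinder, 24 mm diameter, 50 mm long, 0.07 kg; origin at its centre, own y along its axis. Lies across the chute, waiting second behind the T-nut; rolls down within a second once the way is clear. Its ends overhang the open floor by 8 mm each side: grip it by its ends. The two pins are alike
- long_screw: loose black socket-head screw standing on its head on the bench, 57 mm tall: head 18 mm diameter and 12 mm high below, shank 12 mm diameter above; 0.06 kg; origin: centre of its underside (the head's face), z up along the shank. On the way to the trays keep hand and wrist clear of the 0.52 m tall power post that stands behind them, at x above 0.64 m, y=-0.17 to -0.05 m
- short_screw: loose black screw of the same kind but only 42 mm tall (head 18 mm diameter), standing on its head near the long one; to be left where it stands; origin: centre of its underside. (Two more small screws, in a tin tray at the back, are not part of the job)
- lifting_eye: steel lifting eye bolt lying flat on the bench, 76 mm long, 0.12 kg: ring 45 mm outside diameter, 18 mm thick, its centre at x=-15 mm; threaded shank along +x to x=37 mm; origin at mid-length on the underside, z up. Grip the ring across its outside, along own y (take its hole as filled)
- clamp_tray: tray with three pockets: fixed grey plate 126 (its x) x 120 (y) x 12 mm, cork-floored pockets 7 mm deep (floor 5 mm above the bench); origin: centre of underside. Oblong pin pocket 40 (x) x 72 (y) mm centred at x=38, y=0 mm. Square T-nut pocket 50 (x) x 48 (y) mm centred at x=-31, y=26 mm. Round screw pocket 42 mm diameter centred at x=-31, y=-30 mm
- lifting_tray: tray with two pockets: fixed grey plate 126 (its x) x 120 (y) x 12 mm, cork-floored pockets 7 mm deep (floor 5 mm above the bench); origin: centre of underside. Oblong pin pocket 40 (x) x 72 (y) mm centred at x=38, y=0 mm. Big pocket for the lifting eye 64 (x) x 96 (y) mm centred at x=-22, y=0 mm: the eye's length goes along the tray's y, either way round
Not all that is in view belongs to the job. Leave any pink look-alike of the lifting_eye alone.

How it is judged (in metres and radians):
On the way:
1. the T-nut is out of the chute and a pin lies at the chute's stop (distance between t_nut and pin_chute above 0.1 m and ((x of pin_1 in the frame of pin_chute between -0.0721 and -0.0561 m and y of pin_1 in the frame of pin_chute between -0.012 and 0.012 m and z of pin_1 in the frame of pin_chute between 0.0498 and 0.0618 m) or (x of pin_2 in the frame of pin_chute between -0.0721 and -0.0561 m and y of pin_2 in the frame of pin_chute between -0.012 and 0.012 m and z of pin_2 in the frame of pin_chute between 0.0498 and 0.0618 m))), for 0.2 s.
At the end, for the whole second after the job is handed in: T-nut flat in the square pocket (13 mm), long screw upright in the round one (15 mm), lifting eye flat in the big one (14 mm), a pin in each oblong pocket (12 mm across, 14 mm along), all down on the pocket floors (3 to 4 mm), tilts under 0.15 rad, released and at rest; short screw left alone (x of t_nut in the frame of clamp_tray between -0.044 and -0.018 m and y of t_nut in the frame of clamp_tray between 0.013 and 0.039 m and z of t_nut in the frame of clamp_tray between 0.002 and 0.008 m and angle between each of t_nut, long_screw, lifting_eye's own z axis and vertical below 0.15 rad and x of long_screw in the frame of clamp_tray between -0.046 and -0.016 m and y of long_screw in the frame of clamp_tray between -0.045 and -0.015 m and z of long_screw in the frame of clamp_tray between 0.002 and 0.008 m and x of lifting_eye in the frame of lifting_tray between -0.036 and -0.008 m and y of lifting_eye in the frame of lifting_tray between -0.014 and 0.014 m and z of lifting_eye in the frame of lifting_tray between 0.002 and 0.008 m and (((x of pin_1 in the frame of clamp_tray between 0.026 and 0.05 m and y of pin_1 in the frame of clamp_tray between -0.014 and 0.014 m and z of pin_1 in the frame of clamp_tray between 0.013 and 0.021 m) and (x of pin_2 in the frame of lifting_tray between 0.026 and 0.05 m and y of pin_2 in the frame of lifting_tray between -0.014 and 0.014 m and z of pin_2 in the frame of lifting_tray between 0.013 and 0.021 m)) or ((x of pin_2 in the frame of clamp_tray between 0.026 and 0.05 m and y of pin_2 in the frame of clamp_tray between -0.014 and 0.014 m and z of pin_2 in the frame of clamp_tray between 0.013 and 0.021 m) and (x of pin_1 in the frame of lifting_tray between 0.026 and 0.05 m and y of pin_1 in the frame of lifting_tray between -0.014 and 0.014 m and z of pin_1 in the frame of lifting_tray between 0.013 and 0.021 m))) and linear speed of each of t_nut, long_screw, lifting_eye, pin_1, pin_2 below 0.02 m/s); the robot touches nothing.
It fails at once if the short screw is moved more than 30 mm or knocked over (distance of short_screw from where it was at the start of the episode above 0.03 m or angle between short_screw's own z axis and vertical above 0.6 rad).
It also fails if it takes over 144 s, if anything falls off the work surface, if the arm or the gripper's body presses on something with over 40 N, if the wrist force passes 120 N, or if a joint passes its speed limit or range.

### The arm

A 6-joint arm with a two-finger parallel gripper is mounted at the origin on the work surface; the furniture and walls round the work are solid. World frame = base frame: x ahead of the robot, y to its left, z up, the work surface at z = 0. Lengths are in m, angles in degrees, forces in N, time in s.
With the tool pointing down it reaches from about 0.275 to 0.75 m from the base axis. Payload 10.2 kg.
Tool frame: the origin (TCP) lies on the centre line of the jaws, within the pads' length; the fingertips stand arm.tip_extent ahead of it and the grasp point (between the pads) lies 11 mm behind it (arm.tip_extent is the distance from the TCP to the fingertips, in m); z points along the fingers, y is the direction in which the jaws open and shut (so a half turn about z gives the same grasp; the last joint's range is limited). The gripper opens to 85 mm and grips with 20 to 120 N. Pads are 22 mm wide; open, the fingers measure 114 mm over their backs; the gripper's body (76 mm by 85 mm) begins 54 mm behind the grasp point. The pads swing forward as they close: fully open they stand 13 mm farther back than shut.
Start: joints at [-79.32, 17.928, 85.812, -0, 76.261, -12.8], TCP at [0.209, -0.482, 0.208] pointing down, gripper open.
Joint ranges: [-168.41, 168.41], [-55.51, 124.54], [10.69, 146.95], [-70.63, 250.63], [1, 178], [-165.06, 165.06]. Speed limits (degrees/s): [136.94, 136.94, 172.46, 180, 180, 180].

### API

Orientations are given as [roll, pitch, yaw] about the fixed x, y, z axes, in that order (R = Rz(yaw) Ry(pitch) Rx(roll)).
In Python, from plant import arm, vision gives the robot as it stands. The module is installed in compiled form; this text tells all that it offers.
- The arm moves only by the tool jog_arm, never from a script. Its argument "targets" is a list of rows, each a list of 3 entries, a list of its own where there are three numbers: the turn, a rotation vector about the tool's x, y, z in rad, then the shift along the tool's x, y, z in cm, then the closure in counts, from 0 (fully open) to 255 (shut). In form: [[[rx, ry, rz], [tx, ty, tz], claw], ...]. A call has 1 to 12 rows; each row is the pose to reach, as a shift and turn from the pose commanded when the call began, along the tool's axes at that moment; what a row does not reach only later rows make up. A row lasts 1/10 s, in which the tool goes at most 50 mm and 8.59 degrees, less where a joint would pass 70% of its speed; a pose out of reach is approached as far as the arm can. A call with a gripper value outside its range is refused whole. The fingers move at their own pace and stop on an object; the grip force is fixed at half the most. Time passes only in rows, so rows that repeat a pose let the fingers close. It gives the time, the measured TCP pose, the force and the opening at its end, in the units of the state.
- arm.read_state(): the state, without advancing time (a new reading comes with each control period).
- vision.capture(name): name is "scene" or "top" or "wrist"; returns (picture, depth): 384x512x3 uint8, blue, green, red; 384x512 float32, m along the optical axis (not along the pixel's ray), 0 where there is no reading.
- vision.camera_info(name): a dict with "K" (3x3 intrinsics, pixels), "distortion" ([k1, k2, p1, p2, k3] as OpenCV has them; the pictures are not rectified), "position" and "orientation" of the camera in the world. Camera axes: x right, y down, z forward; pixel columns grow to the right and rows downward; lengths in m; the calibration is good to about 2 mm. A picture is of the moment at which its call begins: read the wrist's pose just before it. camera_info takes no time and is no camera call; for the wrist camera it gives the pose at the moment of the call.
- arm.close_job(): hands the job in, once; it reports no verdict.
The state is a dict: "clock": time; "joints": joint angles; "dq": joint speeds; "joint_torque": joint torques, N m; "tcp_pos": TCP position; "tool_rot": TCP orientation; "contact_force": force on the tool from outside, world axes, zero at the start; "wrist_torque": the same for the moment, N m; "opening": finger opening in m.
Only numpy, scipy, OpenCV 4.12 (cv2) and the standard library are available. Lean on these libraries where they do the work, as an engineer would, in place of code of your own. Each camera call takes 0.05 s, during which the arm holds its last target.

## Working session

There is one attempt and no reset: what is moved stays moved. The work goes in short steps, Python scripts to look and compute and a tool call to move; the robot and the scene stay as the last step left them, time stands still between calls to the robot, and variables do not carry over. Pictures are saved under pics/ and viewed, and the job is handed in when it is done.

Besides the shell and the picture viewer there is one more tool, called as name([rows], argument=value, ...), one row to a line, values as JSON. jog_arm: Moves the arm, as the interface text tells. Its arguments: {"type":"object","properties":{"targets":{"type":"array"}},"required":["targets"]}

```bash
mkdir -p pics; python3 - <<'E'
from plant import arm, vision
import cv2,numpy as np
print(arm.read_state(), arm.tip_extent)
for n in ["scene","top","wrist"]:
    i=vision.camera_info(n); print(n,i)
    p,d=vision.capture(n); cv2.imwrite(f"pics/{n}0.png",p); np.savez(f"{n}0.npz",p=p,d=d,pos=i["position"],ori=i["orientation"],K=i["K"],dist=i["distortion"])
E
```

```text
{'clock': 0.0, 'joints': array([-7.93196170e+01,  1.79600295e+01,  8.58557204e+01,  1.10269307e-03,
        7.62614526e+01, -1.28023766e+01]), 'dq': array([0.03003372, 0.04142712, 0.14769796, 0.0455449 , 0.09750978,
       0.03034385]), 'joint_torque': array([-1.25930968e-03, -4.12275445e+01, -2.59738111e+01, -3.14544914e-04,
        4.20086624e-03, -4.14848913e-06]), 'tcp_pos': array([ 0.20911407, -0.48122889,  0.20731863]), 'tool_rot': array([-1.79924954e+02, -1.81513913e-02,  2.34824852e+01]), 'contact_force': array([-0.63793479,  0.75324493, -0.23617091]), 'wrist_torque': array([-0.02103735, -0.00695802,  0.04169921]), 'opening': 0.08573452058552264} 0.008
scene {'K': array([[398.42172527,   0.        , 246.69647811],
       [  0.        , 398.42172527, 183.48325457],
       [  0.        ,   0.        ,   1.        ]]), 'distortion': array([-0.04232625,  0.        ,  0.        ,  0.        ,  0.        ]), 'position': array([-0.08101767, -0.96333733,  1.04275453]), 'orientation': array([-134.73910375,   -0.5568436 ,  -28.25076373])}
top {'K': array([[383.64661997,   0.        , 254.38355802],
       [  0.        , 383.64661997, 189.02087086],
       [  0.        ,   0.        ,   1.        ]]), 'distortion': array([-0.12267844,  0.        ,  0.        ,  0.        ,  0.        ]), 'position': array([ 0.15248254, -0.09986408,  1.34009811]), 'orientation': array([-169.47059343,    0.53619252,  -90.393229  ])}
wrist {'K': array([[337.68900854,   0.        , 253.26208486],
       [  0.        , 337.68900854, 187.72872721],
       [  0.        ,   0.        ,   1.        ]]), 'distortion': array([-0.07745303,  0.        ,  0.        ,  0.        ,  0.        ]), 'position': array([ 0.28067401, -0.45109655,  0.37271982]), 'orientation': array([ 1.62302733e+02,  1.10122863e-01, -6.64893587e+01])}
```

View pics/scene0.png

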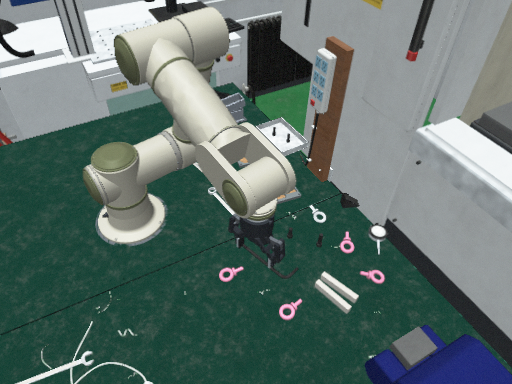

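View pics/top0.png

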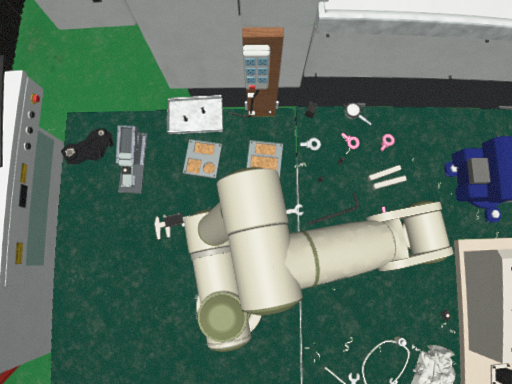

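View pics/wrist0.png

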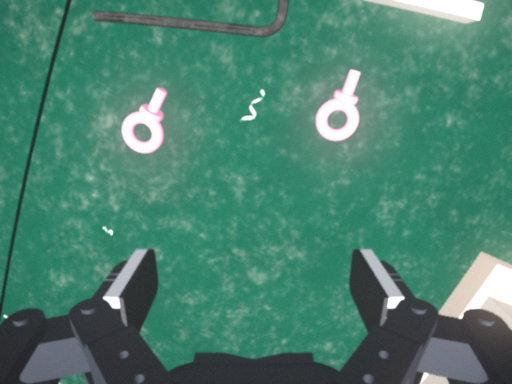

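```bash
cat > h.py <<'E'
import numpy as np,cv2
from scipy.spatial.transform import Rotation as Ro
def load(f):
    z=np.load(f); return {k:z[k] for k in z.files}
def snap(name,f):
    from plant import vision
    i=vision.camera_info(name); p,d=vision.capture(name)
    np.savez(f+".npz",p=p,d=d,pos=i["position"],ori=i["orientation"],K=i["K"],dist=i["distortion"])
    cv2.imwrite(f"pics/{f}.png",p)
    return load(f+".npz")
def R(c): return Ro.from_euler('xyz',c["ori"],degrees=True).as_matrix()
def ray(c,uv):
    uv=np.asarray(uv,float).reshape(-1,1,2)
    n=cv2.undistortPoints(uv,c["K"],c["dist"])[:,0]
    return np.c_[n,np.ones(len(n))]@R(c).T
def onplane(c,uv,z):
    r=ray(c,uv); return c["pos"]+r*((z-c["pos"][2])/r[:,2])[:,None]
def proj(c,P):
    q=(np.asarray(P,float).reshape(-1,3)-c["pos"])@R(c)
    return cv2.projectPoints(q,np.zeros(3),np.zeros(3),c["K"],c["dist"])[0][:,0]
def depthpt(c,uv):
    uv=np.asarray(uv).reshape(-1,2); d=np.array([c["d"][v,u] for u,v in uv])
    return c["pos"]+ray(c,uv)*d[:,None]
def crop(c,x0,y0,x1,y1,s,f):
    cv2.imwrite("pics/"+f+".png",cv2.resize(c["p"][y0:y1,x0:x1],None,fx=s,fy=s,interpolation=cv2.INTER_CUBIC))
E
python3 - <<'E'
from h import *
c=load("top0.npz"); crop(c,100,85,430,225,2.4,"top0c")
s=load("scene0.npz"); crop(s,190,80,400,330,2.4,"scene0c")
for n,u in dict(chute=(130,157),trayA=(202,158),trayB=(265,155),eye=(305,144),s1=(340,160),s2=(320,180)).items(): print(n,onplane(c,u,0.01).round(3),depthpt(c,u).round(3))
E
```

```text
chute [[0.522 0.364 0.01 ]] [[0.504 0.34  0.078]]
trayA [[0.515 0.099 0.01 ]] [[0.514 0.098 0.012]]
trayB [[ 0.524 -0.128  0.01 ]] [[ 0.524 -0.128  0.007]]
eye [[ 0.564 -0.273  0.01 ]] [[ 0.563 -0.273  0.011]]
s1 [[ 0.503 -0.398  0.01 ]] [[ 0.494 -0.39   0.045]]
s2 [[ 0.43  -0.322  0.01 ]] [[ 0.428 -0.321  0.019]]
```

View pics/top0c.png

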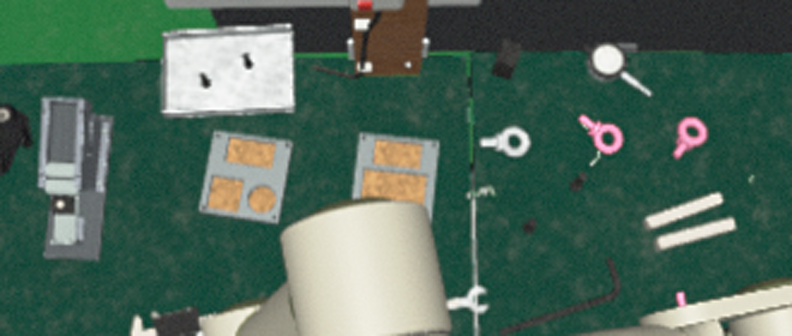

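View pics/scene0c.png

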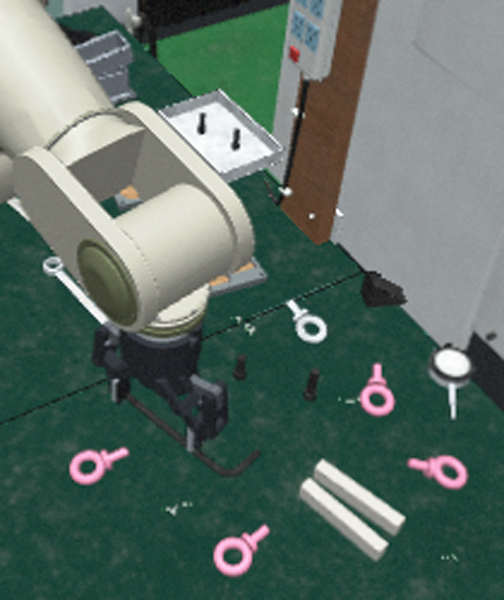

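```bash
cat >> h.py <<'E'
def Rt(rpy): return Ro.from_euler('xyz',rpy,degrees=True)
def jog(goal,rpy,frm=None):
    "rotvec rad, shift cm from the present (or given (pos,rpy)) tool pose"
    if frm is None:
        from plant import arm
        s=arm.read_state(); frm=(s["tcp_pos"],s["tool_rot"])
    A=Rt(frm[1]); B=Rt(rpy)
    rv=(A.inv()*B).as_rotvec(); t=A.inv().apply(np.asarray(goal)-frm[0])*100
    print("rot",rv.round(3),"deg %.0f"%np.degrees(np.linalg.norm(rv)),"shift",t.round(2))
E
python3 - <<'E'
from h import *
w=load("wrist0.npz"); print(onplane(w,[(256,192),(256,0),(0,192),(511,192),(256,300)],0).round(3))
jog([0.36,-0.36,0.25],[180,0,23.5])
E
```

```text
[[ 0.168 -0.503  0.   ]
 [ 0.354 -0.421  0.   ]
 [ 0.042 -0.216  0.   ]
 [ 0.292 -0.789  0.   ]
 [ 0.031 -0.563  0.   ]]
rot [-0.001 -0.    -0.   ] deg 0 shift [18.67 -5.12 -4.25]
```

jog_arm([
  [[0,0,0],[30,-2,-5],0],
  [[0,0,0],[30,-2,-5],0],
  [[0,0,0],[30,-2,-5],0],
  [[0,0,0],[30,-2,-5],0],
  [[0,0,0],[30,-2,-5],0],
  [[0,0,0],[30,-2,-5],0],
  [[0,0,0],[30,-2,-5],0],
  [[0,0,0],[30,-2,-5],0],
  [[0,0,0],[30,-2,-5],0],
])

```text
clock: 1.05
tcp_pos: [0.4755, -0.3441, 0.2574]
tool_rot: [-180.0, 0.0, 23.4]
contact_force: [-0.4, 0.5, -0.3]
opening: 0.0854
```

```bash
python3 - <<'E'
from h import *
snap("wrist","w1"); snap("top","t1")
c=load("t1.npz"); crop(c,100,85,430,225,2.4,"t1c")
E
```

```text
(no output)
```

View pics/w1.png

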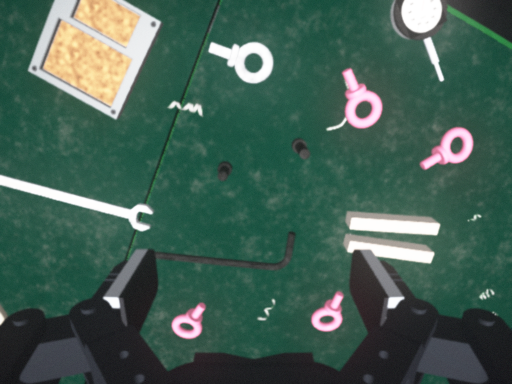

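View pics/t1c.png

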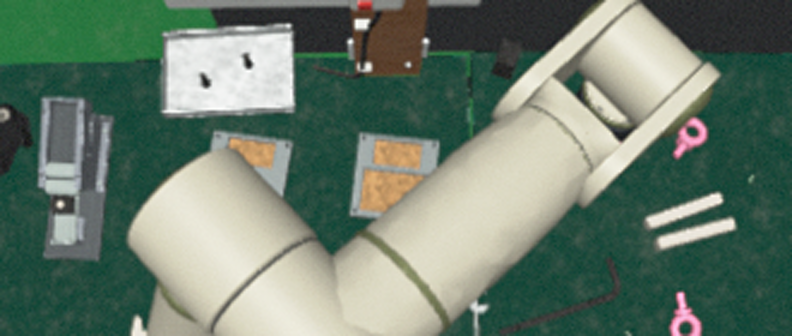

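```bash
python3 - <<'E'
from h import *
c=load("w1.npz")
crop(c,190,120,340,200,5,"w1c")
g=c["p"].max(axis=2).astype(np.uint8)
m=(g<70).astype(np.uint8); 
n,l,st,ce=cv2.connectedComponentsWithStats(m)
for i in range(1,n):
    if st[i,4]>60: print(st[i],ce[i].round(1))
# height from depth
for (x0,y0,x1,y1) in [(212,158,238,185),(288,135,312,162)]:
    ys,xs=np.mgrid[y0:y1,x0:x1]; uv=np.c_[xs.ravel(),ys.ravel()]
    P=depthpt(c,uv); ok=P[:,2]>0.006
    print("maxz",np.sort(P[ok,2])[-8:].round(4)); top=P[P[:,2]>np.percentile(P[ok,2],80)]; print(top.mean(0).round(4), P[ok].min(0).round(3),P[ok].max(0).round(3))
E
```

```text
[180   0  40 103 240] [199.9  48.9]
[ 452    0   60   43 1438] [489.6  14.1]
[144 109  35  94 202] [162.3 151.5]
[292 138  16  16 131] [299.  145.2]
[217 161  16  19 190] [224.3 168.6]
[285 231  11  26 159] [289.8 242. ]
[    0   249   512   135 26919] [254.7 339. ]
[106 252  22  27 167] [116.9 268.8]
[382 262  14  11  69] [388.6 267.6]
maxz [0.0423 0.0423 0.0424 0.0426 0.0433 0.4227 0.4227 0.4227]
[ 0.442  -0.3221  0.0683] [ 0.427 -0.331  0.006] [ 0.547 -0.314  0.423]
maxz [0.0572 0.0572 0.0573 0.0573 0.0574 0.0574 0.0574 0.0576]
[ 0.4986 -0.3964  0.0565] [ 0.49  -0.403  0.006] [ 0.508 -0.388  0.058]
```

View pics/w1c.png

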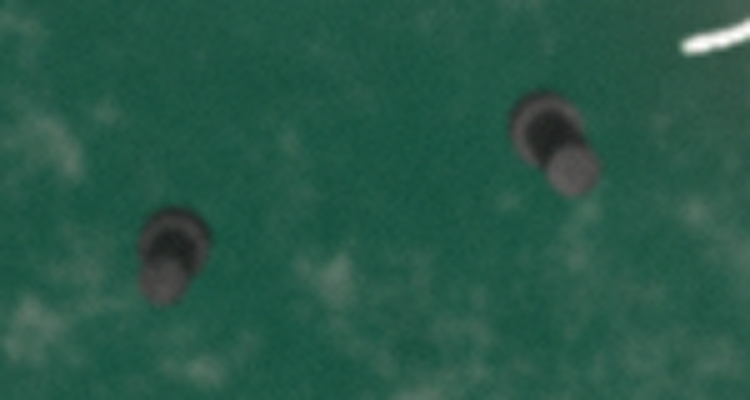

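```bash
python3 - <<'E'
from h import *
c=load("w1.npz")
print("long",onplane(c,(304.6,154),.057).round(4),"short",onplane(c,(223,175.5),.042).round(4))
print("pink",onplane(c,[(360,105),(348,75)],.009).round(3))
hsv=cv2.cvtColor(c["p"],cv2.COLOR_BGR2HSV)
m=((hsv[...,1]<60)&(hsv[...,2]>140)).astype(np.uint8)
n,l,st,ce=cv2.connectedComponentsWithStats(m)
i=l[58,224] ; print(st[i],ce[i])
mm=(l==i).astype(np.uint8)
cs,_=cv2.findContours(mm,cv2.RETR_EXTERNAL,cv2.CHAIN_APPROX_NONE)
ct=max(cs,key=len)[:,0].astype(float)
P=onplane(c,ct,0.009)[:,:2]
(cx,cy),(a,b),an=cv2.minAreaRect((P*1000).astype(np.float32)); print("rect",cx,cy,a,b,an)
crop(c,0,0,300,130,2.6,"w1d")
# depth of eye
ys,xs=np.where(cv2.erode(mm,np.ones((3,3)))>0); D=depthpt(c,np.c_[xs,ys]); print(np.percentile(D[:,2],[5,50,95]))
E
```

```text
long [[ 0.4981 -0.3964  0.057 ]] short [[ 0.4348 -0.3234  0.042 ]]
pink [[ 0.573 -0.442  0.009]
 [ 0.598 -0.413  0.009]]
[ 208   42   66   42 1457] [245.26904598  59.43994509]
rect 559.4563598632812 -291.8669128417969 45.68492126464844 75.21772003173828 23.242399215698242
[0.00955138 0.01447382 0.02311967]
```

View pics/w1d.png

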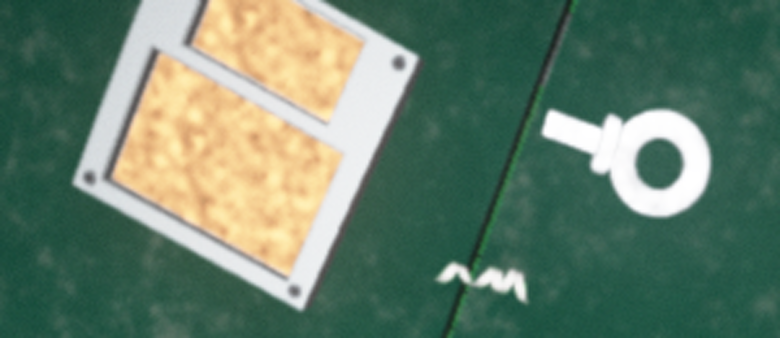

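```bash
python3 - <<'E'
from h import *
jog([0.498,-0.396,0.12],[180,0,-20])
c=load("w1.npz")
a=onplane(c,[(660/2.6,162/2.6),(545/2.6,122/2.6)],.009); print(a.round(4)); d=a[1]-a[0]; print(np.degrees(np.arctan2(d[1],d[0])))
E
```

```text
rot [-0.     0.001  0.757] deg 43 shift [ 0.05  5.64 13.77]
[[ 0.566  -0.3058  0.009 ]
 [ 0.5615 -0.2522  0.009 ]]
94.80877851463944
```

jog_arm([
  [[0,0,0.757],[0.05,5.65,13.75],0],
  [[0,0,0.757],[0.05,5.65,13.75],0],
  [[0,0,0.757],[0.05,5.65,13.75],0],
  [[0,0,0.757],[0.05,5.65,13.75],0],
  [[0,0,0.757],[0.05,5.65,13.75],0],
  [[0,0,0.757],[0.05,5.65,13.75],0],
  [[0,0,0.757],[0.05,5.65,13.75],0],
  [[0,0,0.757],[0.05,5.65,13.75],0],
])

```text
clock: 1.95
tcp_pos: [0.499, -0.3956, 0.1208]
tool_rot: [180.0, -0.0, -19.8]
contact_force: [0.3, 0.2, 0.6]
opening: 0.0854
```

```bash
python3 - <<'E'
from h import *
c=snap("wrist","w2")
jog([0.498,-0.396,0.029],[180,0,-20])
print(proj(c,[[.498,-.396,.057],[.498,-.396,0.012],[.4348,-.3234,.042]]))
E
```

```text
rot [ 0.    -0.     0.004] deg 0 shift [-0.09  0.08  9.17]
[[253.54049329 195.36449068]
 [253.52953988 177.98980929]
 [197.72421212 283.7487064 ]]
```

View pics/w2.png

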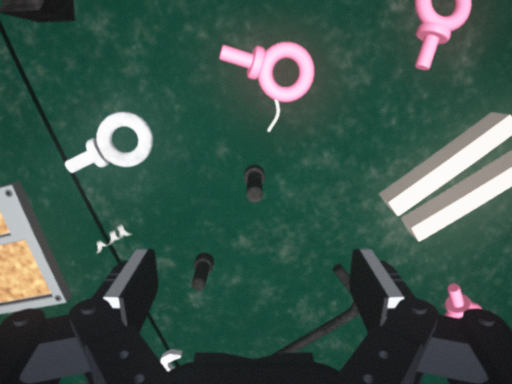

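jog_arm([
  [[0,0,0],[-0.1,0.1,5],0],
  [[0,0,0],[-0.1,0.1,9.2],0],
  [[0,0,0],[-0.1,0.1,9.2],0],
  [[0,0,0],[-0.1,0.1,9.2],255],
  [[0,0,0],[-0.1,0.1,9.2],255],
  [[0,0,0],[-0.1,0.1,9.2],255],
  [[0,0,0],[-0.1,0.1,9.2],255],
  [[0,0,0],[-0.1,0.1,9.2],255],
  [[0,0,0],[-0.1,0.1,9.2],255],
  [[0,0,0],[-0.1,0.1,9.2],255],
  [[0,0,0],[-0.1,0.1,9.2],255],
  [[0,0,0],[-0.1,0.1,9.2],255],
])

```text
clock: 3.2
tcp_pos: [0.4984, -0.3963, 0.0293]
tool_rot: [180.0, -0.1, -19.9]
contact_force: [0.3, 0.9, 5.7]
opening: 0.0067
```

```bash
python3 - <<'E'
from h import *
from plant import arm
c=snap("wrist","w3"); print(arm.read_state()["opening"])
s=snap("scene","s3"); crop(s,230,130,430,300,3.5,"s3c")
E
```

```text
0.0069491535735555715
```

View pics/w3.png

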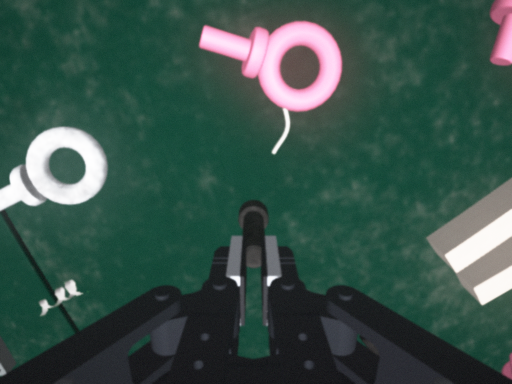

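View pics/s3c.png

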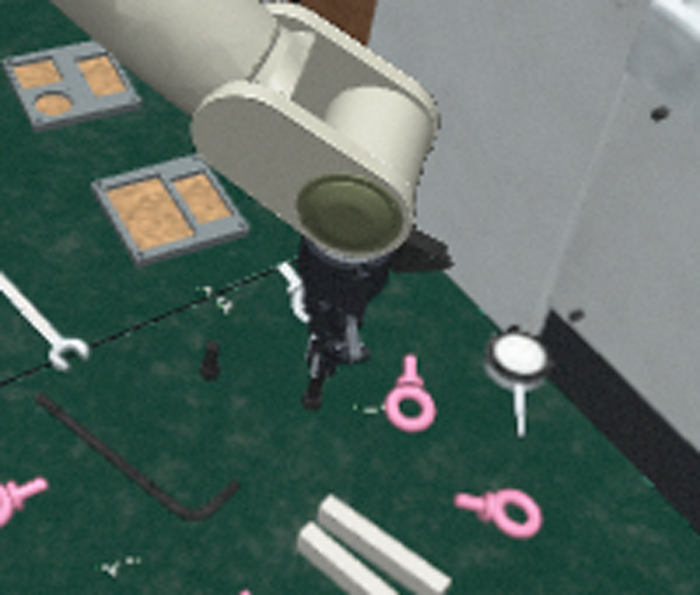

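jog_arm([
  [[0,0,0],[0,0,-5],255],
  [[0,0,0],[0,0,-10],255],
  [[0,0,0],[-2,-4,-14],255],
  [[0,0,0],[-4,-8,-17],255],
  [[0,0,0],[-6,-12,-20],255],
  [[0,0,0],[-8,-16,-22],255],
  [[0,0,0],[-10,-20,-22],255],
  [[0,0,0],[-12,-24,-22],255],
  [[0,0,0],[-14,-28,-22],255],
  [[0,0,0],[-16,-32,-22],255],
  [[0,0,0],[-18,-36,-22],255],
  [[0,0,0],[-20,-40,-22],255],
])

```text
clock: 4.5
tcp_pos: [0.4453, 0.0501, 0.2484]
tool_rot: [-180.0, 0.0, -19.9]
contact_force: [-0.2, -0.2, -1.3]
opening: 0.0065
```

```bash
python3 - <<'E'
from h import *
c=snap("wrist","w4"); c=snap("top","t4"); crop(c,100,85,430,225,2.4,"t4c")
E
```

```text
(no output)
```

View pics/w4.png

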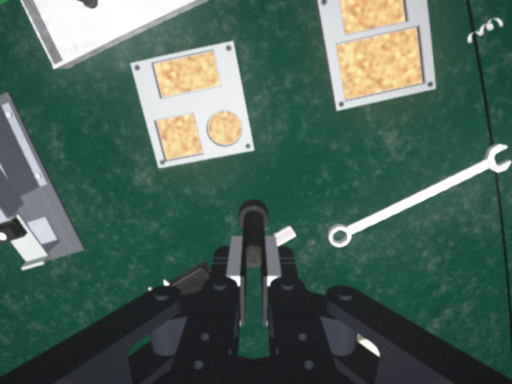

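View pics/t4c.png

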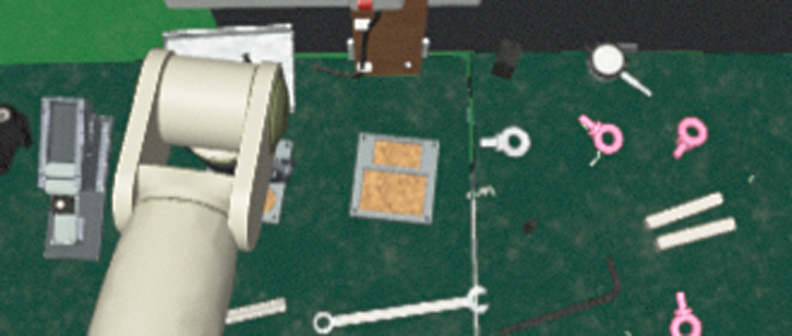

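```bash
cat >> h.py <<'E'
def tray(c,seed,vmin=110):
    hsv=cv2.cvtColor(c["p"],cv2.COLOR_BGR2HSV)
    h,s,v=[hsv[...,k].astype(int) for k in range(3)]
    green=(h>55)&(h<100)&(s>60)
    m=((~green)&(v>vmin)).astype(np.uint8)
    m=cv2.morphologyEx(m,cv2.MORPH_CLOSE,np.ones((3,3)))
    n,l,st,ce=cv2.connectedComponentsWithStats(m,connectivity=4)
    i=l[seed[1],seed[0]]
    ct=max(cv2.findContours((l==i).astype(np.uint8),cv2.RETR_EXTERNAL,cv2.CHAIN_APPROX_NONE)[0],key=len)[:,0].astype(float)
    P=onplane(c,ct,0.012)[:,:2]*1000
    r=cv2.minAreaRect(P.astype(np.float32)); 
    cork=((h<25)&(s>70)&(v>120)).astype(np.uint8)
    n,l2,st2,ce2=cv2.connectedComponentsWithStats(cork)
    x,y,w,hh=st[i][:4]
    pk=[(st2[j,4],onplane(c,ce2[j],0.005)[0,:2].round(4)) for j in range(1,n) if st2[j,4]>60 and x<=ce2[j][0]<=x+w and y<=ce2[j][1]<=y+hh]
    print("stat",st[i],"rect",np.round(r[0],1),np.round(r[1],1),round(r[2],1)); print("cork",pk)
E
python3 - <<'E'
from h import *
w=load("w4.npz"); tray(w,(205,105)); 
t=load("t0.npz") if 0 else load("top0.npz"); tray(t,(202,158)); 
t=load("t4.npz"); tray(t,(265,155))
w=load("w1.npz")
E
```

```text
stat [   20     0   235   169 19229] rect [568.6 143.8] [228. 223.] 81.1
cork [(np.int32(1926), array([0.5524, 0.0927])), (np.int32(807), array([0.4793, 0.0744])), (np.int32(1388), array([0.4885, 0.1296]))]
stat [ 183  139   39   39 1175] rect [514.8  98.7] [121.6 129.9] 80.9
cork [(np.int32(189), array([0.5524, 0.0921])), (np.int32(163), array([0.4889, 0.1292])), (np.int32(89), array([0.4803, 0.0737]))]
stat [ 246  140   37   38 1195] rect [ 510.  -124.4] [121.7 129.8] 83.3
cork [(np.int32(192), array([ 0.5482, -0.129 ])), (np.int32(435), array([ 0.4885, -0.1224]))]
```

```bash
python3 - <<'E'
from h import *
jog([0.4795,0.074,0.09],[180,0,-20])
jog([0.4795,0.074,0.0345],[180,0,-20])
E
```

```text
rot [-0.001  0.     0.007] deg 0 shift [ 2.53 -3.18 15.86]
rot [-0.001  0.     0.007] deg 0 shift [ 2.54 -3.18 21.41]
```

jog_arm([
  [[0,0,0],[2.5,-3.2,5],255],
  [[0,0,0],[2.5,-3.2,10],255],
  [[0,0,0],[2.5,-3.2,15],255],
  [[0,0,0],[2.5,-3.2,18],255],
  [[0,0,0],[2.5,-3.2,20],255],
  [[0,0,0],[2.5,-3.2,20.7],255],
  [[0,0,0],[2.5,-3.2,21.2],255],
  [[0,0,0],[2.5,-3.2,21.4],255],
  [[0,0,0],[2.5,-3.2,21.4],255],
])

```text
clock: 5.5
tcp_pos: [0.481, 0.0697, 0.0352]
tool_rot: [-180.0, -0.1, -19.9]
contact_force: [0.2, 0.6, 0.5]
opening: 0.0072
```

jog_arm([
  [[0,0,0],[-0.3,-0.35,0],255],
  [[0,0,0],[-0.3,-0.35,0.05],255],
  [[0,0,0],[-0.3,-0.35,0.1],255],
  [[0,0,0],[-0.3,-0.35,0.1],200],
  [[0,0,0],[-0.3,-0.35,0.1],150],
  [[0,0,0],[-0.3,-0.35,0.1],100],
  [[0,0,0],[-0.3,-0.35,0.1],100],
  [[0,0,0],[-0.3,-0.35,0.1],100],
  [[0,0,0],[-0.3,-0.35,0.1],100],
])

```text
clock: 6.4
tcp_pos: [0.4788, 0.0742, 0.0334]
tool_rot: [180.0, 0.0, -19.9]
contact_force: [-0.5, 0.1, 0.6]
opening: 0.0522
```

jog_arm([
  [[0,0,0],[0,0,-3],100],
  [[0,0,0],[0,0,-7],100],
  [[0,0,0],[0,0,-12],100],
  [[0,0,0],[0,0,-17],0],
  [[0,0,0],[0,0,-17],0],
])

```text
clock: 6.9
tcp_pos: [0.4814, 0.0741, 0.2097]
tool_rot: [-179.8, -0.6, -19.9]
contact_force: [0.3, 0.5, 0.4]
opening: 0.0787
```

```bash
python3 - <<'E'
from h import *
c=snap("wrist","w5")
E
```

```text
(no output)
```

View pics/w5.png

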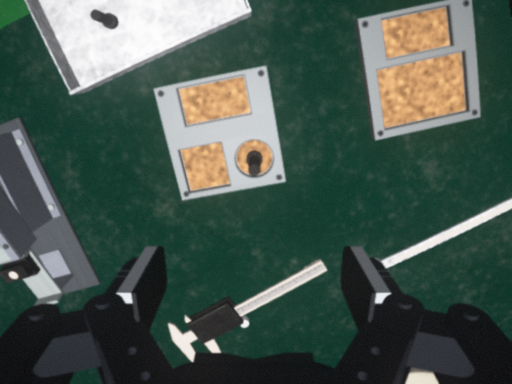

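```bash
python3 - <<'E'
from h import *
jog([0.44,0.31,0.29],[180,0,0])
E
```

```text
rot [-0.001 -0.006 -0.347] deg 20 shift [-11.74 -20.83  -8.41]
```

jog_arm([
  [[0,0,-0.347],[-11.7,-20.8,-8.4],0],
  [[0,0,-0.347],[-11.7,-20.8,-8.4],0],
  [[0,0,-0.347],[-11.7,-20.8,-8.4],0],
  [[0,0,-0.347],[-11.7,-20.8,-8.4],0],
  [[0,0,-0.347],[-11.7,-20.8,-8.4],0],
  [[0,0,-0.347],[-11.7,-20.8,-8.4],0],
  [[0,0,-0.347],[-11.7,-20.8,-8.4],0],
  [[0,0,-0.347],[-11.7,-20.8,-8.4],0],
])

```text
clock: 7.75
tcp_pos: [0.4396, 0.3086, 0.2861]
tool_rot: [179.9, 0.1, -0.1]
contact_force: [-0.3, -0.8, -0.3]
opening: 0.0854
```

```bash
python3 - <<'E'
from h import *
from plant import arm
c=snap("wrist","w6"); s=arm.read_state(); print(s["tcp_pos"],s["tool_rot"],s["joints"])
crop(c,180,40,400,270,2.6,"w6c")
E
```

```text
[0.43976489 0.30837968 0.28632209] [ 1.79942385e+02  1.05664784e-01 -1.00907964e-01] [ 2.25410564e+01  1.71547214e+01  7.52512565e+01 -1.25067339e-02
  8.77137234e+01  1.12642423e+02]
```

View pics/w6.png

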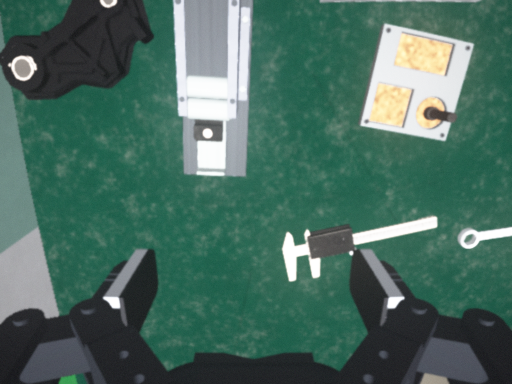

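View pics/w6c.png

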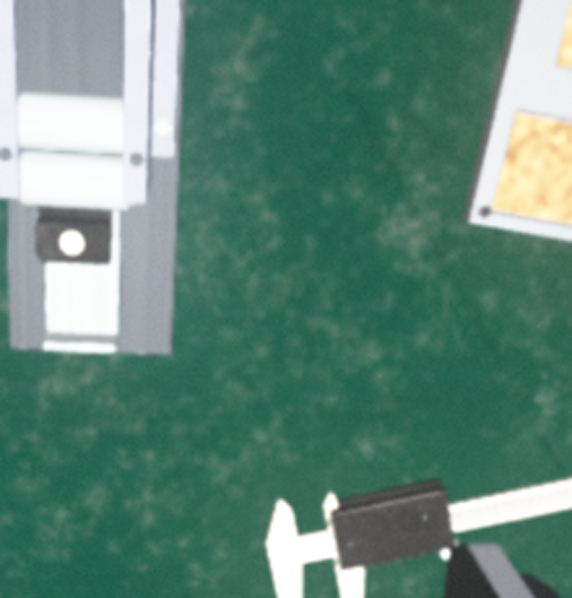

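```bash
python3 - <<'E'
from h import *
c=load("w6.npz")
print("Tnut/floor column u=207"); 
for u in (203,210,216):
  for v in range(60,185,4):
    p=depthpt(c,(u,v))[0]; print(u,v,p.round(4))
E
```

```text
Tnut/floor column u=207
203 60 [0.5391 0.3628 0.0621]
203 64 [0.5349 0.3629 0.0625]
203 68 [0.5308 0.3631 0.0619]
203 72 [0.5265 0.3633 0.0618]
203 76 [0.5221 0.3617 0.0744]
203 80 [0.518  0.3611 0.0793]
203 84 [0.5139 0.3611 0.0804]
203 88 [0.5098 0.361  0.0823]
203 92 [0.5057 0.3613 0.0812]
203 96 [0.5013 0.3621 0.0768]
203 100 [0.4969 0.3628 0.0733]
203 104 [0.4928 0.3625 0.0769]
203 108 [0.4887 0.3624 0.0789]
203 112 [0.4843 0.3627 0.0777]
203 116 [0.4797 0.3633 0.075 ]
203 120 [0.4739 0.3653 0.0622]
203 124 [0.4696 0.3653 0.064 ]
203 128 [0.4661 0.3643 0.0718]
203 132 [0.4613 0.3648 0.0697]
203 136 [0.4569 0.3649 0.0704]
203 140 [0.4498 0.3672 0.056 ]
203 144 [0.4433 0.3688 0.0467]
203 148 [0.4382 0.3692 0.0456]
203 152 [0.4331 0.3695 0.0451]
203 156 [0.4276 0.3701 0.0426]
203 160 [0.4226 0.3703 0.043 ]
203 164 [0.4173 0.3706 0.0423]
203 168 [0.4126 0.3706 0.0441]
203 172 [0.4096 0.3696 0.0519]
203 176 [ 0.3895  0.378  -0.001 ]
203 180 [ 0.3837  0.3783 -0.001 ]
203 184 [ 0.3776  0.3787 -0.0017]
210 60 [0.539  0.355  0.0633]
210 64 [0.5348 0.3551 0.0632]
210 68 [0.5306 0.3551 0.0
[... 1214 characters left out ...]

216 100 [0.4968 0.3486 0.0729]
216 104 [0.4927 0.3484 0.0759]
216 108 [0.4885 0.3484 0.0771]
216 112 [0.4843 0.3485 0.0779]
216 116 [0.4799 0.3487 0.0772]
216 120 [0.4747 0.3496 0.0699]
216 124 [0.4698 0.3502 0.0663]
216 128 [0.466  0.3497 0.0717]
216 132 [0.4612 0.3501 0.0695]
216 136 [0.4566 0.3503 0.0691]
216 140 [0.4502 0.3516 0.0582]
216 144 [0.4433 0.3531 0.0465]
216 148 [0.438  0.3534 0.0448]
216 152 [0.4329 0.3537 0.044 ]
216 156 [0.4278 0.3539 0.0439]
216 160 [0.4226 0.3541 0.0432]
216 164 [0.4171 0.3545 0.0416]
216 168 [0.412  0.3546 0.0417]
216 172 [0.4098 0.3535 0.0528]
216 176 [ 0.3893  0.3599 -0.0016]
216 180 [ 3.839e-01  3.600e-01 -3.000e-04]
216 184 [ 0.3777  0.3603 -0.0013]
```

```bash
python3 - <<'E'
from h import *
c=load("w6.npz")
for v in (95,112,131,160,170):
  print(v,[(u,)+tuple((depthpt(c,(u,v))[0][1:]*1000).round(0).astype(int)) for u in range(176,252,3)])
E
```

```text
95 [(176, np.int64(408), np.int64(1)), (179, np.int64(385), np.int64(90)), (182, np.int64(383), np.int64(88)), (185, np.int64(379), np.int64(89)), (188, np.int64(378), np.int64(78)), (191, np.int64(375), np.int64(78)), (194, np.int64(372), np.int64(78)), (197, np.int64(368), np.int64(81)), (200, np.int64(365), np.int64(78)), (203, np.int64(362), np.int64(78)), (206, np.int64(359), np.int64(79)), (209, np.int64(355), np.int64(78)), (212, np.int64(352), np.int64(80)), (215, np.int64(349), np.int64(80)), (218, np.int64(345), np.int64(81)), (221, np.int64(342), np.int64(80)), (224, np.int64(339), np.int64(80)), (227, np.int64(335), np.int64(88)), (230, np.int64(332), np.int64(89)), (233, np.int64(329), np.int64(90)), (236, np.int64(326), np.int64(89)), (239, np.int64(326), np.int64(8)), (242, np.int64(322), np.int64(7)), (245, np.int64(318), np.int64(8)), (248, np.int64(315), np.int64(5)), (251, np.int64(311), np.int64(0))]
112 [(176, np.int64(410), np.int64(-2)), (179, np.int64(387), np.int64(87)), (182, np.int64(384), np.int64(86)), (185, np.int64(381), np.int64(87)), (188, np.int64(37
[... 2856 characters left out ...]
t64(389), np.int64(5)), (197, np.int64(377), np.int64(51)), (200, np.int64(373), np.int64(51)), (203, np.int64(370), np.int64(51)), (206, np.int64(366), np.int64(49)), (209, np.int64(363), np.int64(48)), (212, np.int64(359), np.int64(49)), (215, np.int64(355), np.int64(48)), (218, np.int64(351), np.int64(48)), (221, np.int64(348), np.int64(47)), (224, np.int64(344), np.int64(48)), (227, np.int64(344), np.int64(5)), (230, np.int64(340), np.int64(6)), (233, np.int64(336), np.int64(5)), (236, np.int64(332), np.int64(5)), (239, np.int64(327), np.int64(6)), (242, np.int64(323), np.int64(6)), (245, np.int64(319), np.int64(6)), (248, np.int64(315), np.int64(-1)), (251, np.int64(311), np.int64(-1))]
```

```bash
python3 - <<'E'
from h import *
g=np.array([.4593,.3597,.0602]); n=np.array([-.174,0,.985])
jog(g+.07*n,[180,-10,-1])
jog(g,[180,-10,-1],(g+.07*n,[180,-10,-1]))
E
```

```text
rot [-0.     0.176  0.016] deg 10 shift [ 0.76 -5.15 15.71]
rot [0. 0. 0.] deg 0 shift [ 0.   -0.02  7.  ]
```

jog_arm([
  [[0,0.175,0.016],[0.75,-5.15,5],0],
  [[0,0.175,0.016],[0.75,-5.15,10],0],
  [[0,0.175,0.016],[0.75,-5.15,15.7],0],
  [[0,0.175,0.016],[0.75,-5.15,15.7],0],
  [[0,0.175,0.016],[0.75,-5.15,15.7],0],
  [[0,0.175,0.016],[0.75,-5.15,15.7],0],
  [[0,0.175,0.016],[0.75,-5.15,15.7],0],
])

```text
clock: 8.5
tcp_pos: [0.4483, 0.361, 0.1325]
tool_rot: [-179.8, -10.2, -1.0]
contact_force: [0.6, 1.3, 0.8]
opening: 0.0856
```

```bash
python3 - <<'E'
from h import *
c=snap("wrist","w7")
g=np.array([.4593,.3597,.0602])
jog(g,[180,-10,-1]); print(proj(c,[[.4605,.36,.0705]]))
E
```

```text
rot [-0.003 -0.003  0.   ] deg 0 shift [-0.18  0.14  7.31]
[[253.91563715 192.76031694]]
```

View pics/w7.png

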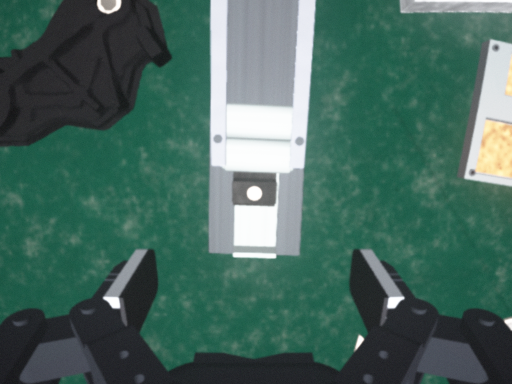

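jog_arm([
  [[0,0,0],[-0.2,0.1,4],0],
  [[0,0,0],[-0.2,0.1,6.5],0],
  [[0,0,0],[-0.2,0.1,7.2],0],
  [[0,0,0],[-0.2,0.1,7.2],0],
  [[0,0,0],[-0.2,0.1,7.2],100],
  [[0,0,0],[-0.2,0.1,7.2],255],
  [[0,0,0],[-0.2,0.1,7.2],255],
  [[0,0,0],[-0.2,0.1,7.2],255],
  [[0,0,0],[-0.2,0.1,7.2],255],
  [[0,0,0],[-0.2,0.1,7.2],255],
  [[0,0,0],[-0.2,0.1,7.2],255],
])

```text
clock: 9.65
tcp_pos: [0.4577, 0.36, 0.0592]
tool_rot: [-179.9, -10.0, -0.9]
contact_force: [0.2, 0.5, 0.2]
opening: 0.0003
```

```bash
python3 - <<'E'
from h import *
c=snap("wrist","w8")
E
```

View pics/w8.png

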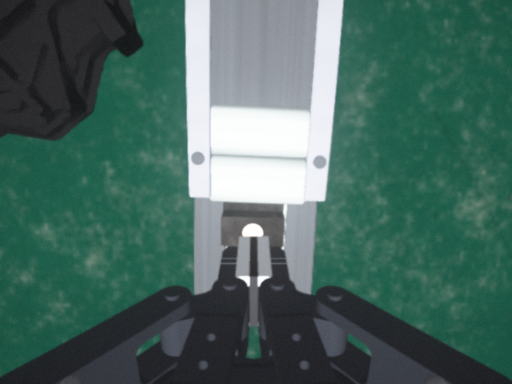

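```bash
python3 - <<'E'
from h import *
from plant import arm
c=load("w8.npz"); s=arm.read_state(); T=Rt(s["tool_rot"]).as_matrix(); p=s["tcp_pos"]
for k in (-.04,-.02,0,.008): print(k,proj(c,p+T@[0,0,k]), p+T@[0,0,k])
for v in range(195,300,5): print(v,[depthpt(c,(u,v))[0].round(4) for u in (232,253,274)])
i=load("w7.npz")
E
```

```text
-0.04 [[251.82961017 272.28423068]] [0.45068701 0.36007877 0.09851011]
-0.02 [[252.03619447 249.87301952]] [0.4541674  0.36004946 0.07881528]
0 [[252.20054428 232.07908572]] [0.45764779 0.36002015 0.05912046]
0.008 [[252.25720015 225.95217989]] [0.45903995 0.36000843 0.05124253]
195 [array([0.4806, 0.3692, 0.0761]), array([0.4806, 0.3592, 0.0766]), array([0.4805, 0.3492, 0.0772])]
200 [array([0.4776, 0.3695, 0.0726]), array([0.4774, 0.3592, 0.0724]), array([0.4773, 0.349 , 0.0726])]
205 [array([0.473 , 0.3704, 0.0612]), array([0.4729, 0.3593, 0.0614]), array([0.4727, 0.3483, 0.0615])]
210 [array([0.4709, 0.3702, 0.064 ]), array([0.4704, 0.3594, 0.0622]), array([0.47  , 0.3483, 0.0611])]
215 [array([0.4696, 0.3699, 0.0703]), array([0.4691, 0.3594, 0.0686]), array([0.4687, 0.3487, 0.0675])]
220 [array([0.4674, 0.3698, 0.0716]), array([0.4673, 0.3594, 0.0719]), array([0.467 , 0.349 , 0.0715])]
225 [array([0.4645, 0.37  , 0.0703]), array([0.4647, 0.3594, 0.0719]), array([0.4642, 0.3489, 0.0703])]
230 [array([0.4617, 0.3701, 0.0696]), array([0.4618, 0.3595, 0.0706]), array([0.4616, 0.3489
[... 663 characters left out ...]
 0.1054]), array([0.4595, 0.3594, 0.1132]), array([0.4563, 0.351 , 0.1051])]
270 [array([0.4558, 0.3677, 0.1087]), array([0.4585, 0.3594, 0.1158]), array([0.4558, 0.3512, 0.1092])]
275 [array([0.4554, 0.3675, 0.1126]), array([0.4579, 0.3594, 0.1192]), array([0.4553, 0.3515, 0.113 ])]
280 [array([0.4595, 0.3665, 0.1272]), array([0.4562, 0.3594, 0.1196]), array([0.4593, 0.3523, 0.1271])]
285 [array([0.4584, 0.3664, 0.1287]), array([0.4541, 0.3595, 0.1192]), array([0.4587, 0.3524, 0.1299])]
290 [array([0.4572, 0.3663, 0.1299]), array([0.4522, 0.3595, 0.1194]), array([0.4572, 0.3525, 0.1305])]
295 [array([0.4571, 0.3661, 0.1335]), array([0.4501, 0.3595, 0.119 ]), array([0.4567, 0.3526, 0.1332])]
```

```bash
python3 - <<'E'
from h import *
c=load("w8.npz"); crop(c,180,180,330,300,5,"w8c")
s=snap("scene","s8"); crop(s,150,60,300,200,5,"s8c")
E
```

```text
(no output)
```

View pics/w8c.png

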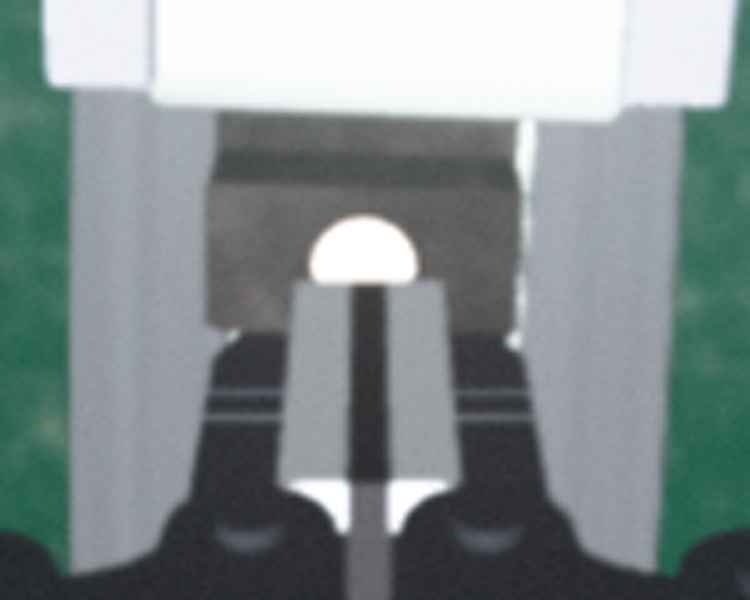

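View pics/s8c.png

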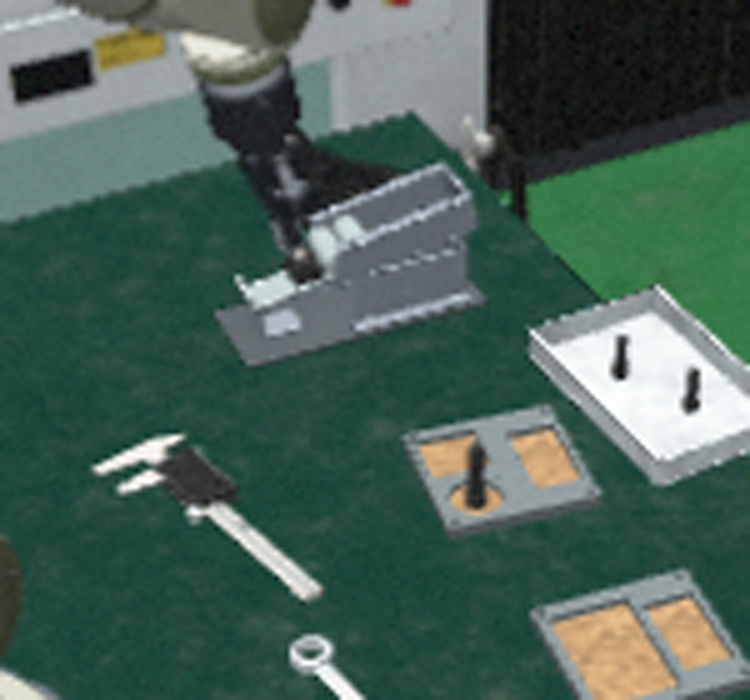

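```bash
python3 - <<'E'
from h import *
# camera relative to tool: from w8
from plant import arm
s=arm.read_state(); T=Rt(s["tool_rot"]).as_matrix(); p=s["tcp_pos"]
c=load("w8.npz"); Rc=T.T@R(c); pc=T.T@(c["pos"]-p); print("cam in tool",pc.round(4))
def tool(c,uv):
    d=c["d"][uv[1],uv[0]]; n=cv2.undistortPoints(np.array([[uv]],float),c["K"],c["dist"])[0,0]
    return (pc+Rc@(np.r_[n,1]*d)).round(4),round(float(d),4)
for f in("w8","w3"):
    c=load(f+".npz")
    for uv in [(245,238),(262,238),(242,244),(264,244),(242,255),(264,255),(230,260),(276,260),(245,275),(253,236),(253,250)]: print(f,uv,tool(c,uv))
c=load("w7.npz")
for uv in [(150,252),(140,260),(125,275),(115,300),(110,303),(360,252),(375,280),(395,300),(130,300)]: print("w7",uv,tool(c,uv))
E
```

```text
cam in tool [ 0.0779  0.0007 -0.1653]
w8 (245, 238) (array([ 0.0106, -0.0031, -0.0287]), 0.1506)
w8 (262, 238) (array([ 0.011 ,  0.0045, -0.0295]), 0.1498)
w8 (242, 244) (array([ 0.0109, -0.0042, -0.0351]), 0.1445)
w8 (264, 244) (array([ 0.0104,  0.0052, -0.0341]), 0.1455)
w8 (242, 255) (array([ 0.0105, -0.0039, -0.0441]), 0.136)
w8 (264, 255) (array([ 0.0107,  0.0049, -0.0444]), 0.1356)
w8 (230, 260) (array([ 0.0069, -0.009 , -0.0418]), 0.1392)
w8 (276, 260) (array([ 0.0069,  0.01  , -0.0417]), 0.1393)
w8 (245, 275) (array([ 0.0109, -0.0024, -0.0595]), 0.1212)
w8 (253, 236) (array([ 0.0116,  0.0005, -0.0287]), 0.1503)
w8 (253, 250) (array([ 0.0106,  0.0005, -0.04  ]), 0.1399)
w3 (245, 238) (array([ 0.0107, -0.0031, -0.029 ]), 0.1503)
w3 (262, 238) (array([ 0.011 ,  0.0045, -0.0296]), 0.1496)
w3 (242, 244) (array([ 0.0105, -0.0043, -0.0344]), 0.1452)
w3 (264, 244) (array([ 0.0114,  0.0052, -0.036 ]), 0.1434)
w3 (242, 255) (array([ 0.0106, -0.0039, -0.0442]), 0.1359)
w3 (264, 255) (array([ 0.0111,  0.0049, -0.0451]), 0.1348)
w3 (230, 260) (array([ 0.0108, -0.0085, -0.0486]), 0.1316)
w3 (276, 260) (array([ 0.0107,  0.0095, -0.0483]), 0.1319)
w3 (245, 275) (array([ 0.0019, -0.0028, -0.0452]), 0.1376)
w3 (253, 236) (array([ 0.0056,  0.0005, -0.0163]), 0.1639)
w3 (253, 250) (array([ 0.0037,  0.0005, -0.0271]), 0.1542)
w7 (150, 252) (array([ 0.0104, -0.0421, -0.0418]), 0.1382)
w7 (140, 260) (array([ 0.0111, -0.0437, -0.0496]), 0.1305)
w7 (125, 275) (array([ 0.0104, -0.0463, -0.0593]), 0.1215)
w7 (115, 300) (array([ 0.0102, -0.0444, -0.074 ]), 0.1076)
w7 (110, 303) (array([ 0.0081, -0.0469, -0.0729]), 0.1093)
w7 (360, 252) (array([ 0.0107,  0.0446, -0.0423]), 0.1376)
w7 (375, 280) (array([ 0.0105,  0.044 , -0.0626]), 0.1183)
w7 (395, 300) (array([ 0.0101,  0.047 , -0.0738]), 0.1078)
w7 (130, 300) (array([ 0.0051, -0.0425, -0.0669]), 0.1159)
```

```bash
python3 - <<'E'
from h import *
s=load("s3.npz")
for z in (0,.012,.02,.03,.04,.05,.057): q=proj(s,[.4984,-.3963,z])[0]; print(z,q.round(1),((q-[230,130])*3.5).round(0))
crop(s,300,205,345,255,13,"s3d")
s=load("s8.npz"); 
from plant import arm
st=arm.read_state(); T=Rt(st["tool_rot"]).as_matrix(); p=st["tcp_pos"]
for k in (-.05,-.04,-.03,-.02,-.01,0,.008): q=proj(s,p+T@[0,0,k])[0]; print(k,q.round(1))
crop(s,185,85,230,135,13,"s8d")
E
```

```text
0 [318.4 244.6] [309. 401.]
0.012 [318.9 242.4] [311. 393.]
0.02 [319.3 240.9] [312. 388.]
0.03 [319.7 239. ] [314. 381.]
0.04 [320.1 237. ] [316. 375.]
0.05 [320.6 235.1] [317. 368.]
0.057 [320.9 233.7] [318. 363.]
-0.05 [206.4 103.5]
-0.04 [206.9 105.4]
-0.03 [207.4 107.2]
-0.02 [207.9 109.1]
-0.01 [208.4 110.9]
0 [208.9 112.7]
0.008 [209.3 114.2]
```

View pics/s3d.png

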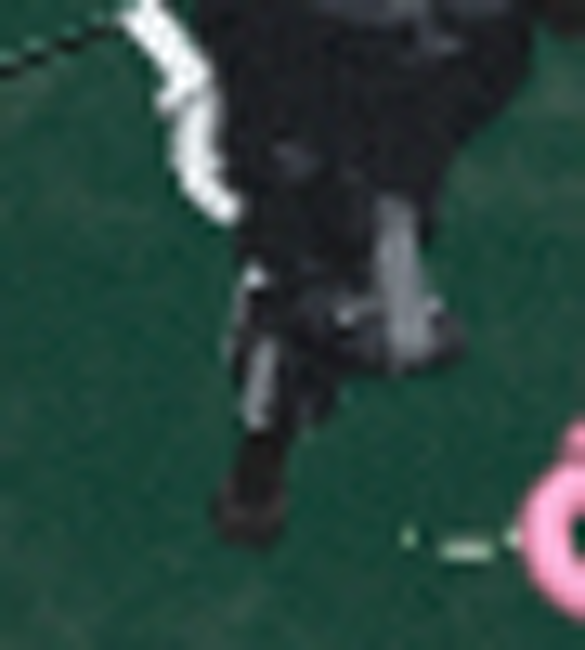

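View pics/s8d.png

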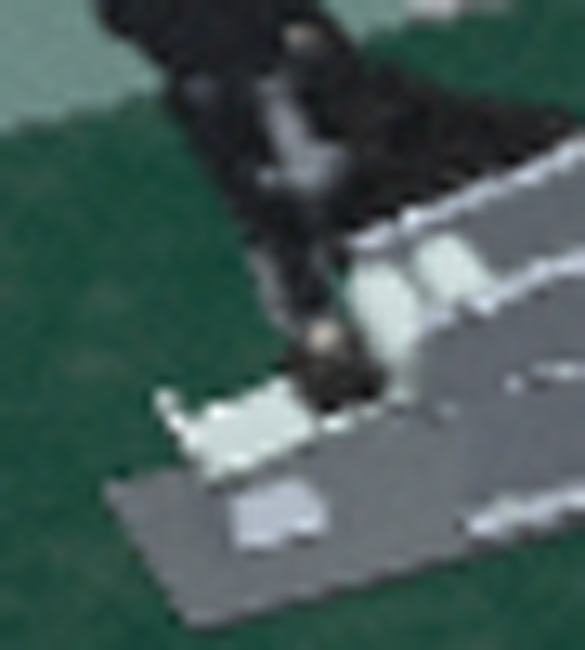

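jog_arm([
  [[0,0,0],[0,0,-0.5],60],
  [[0,0,0],[0.2,0,-0.5],60],
  [[0,0,0],[0.2,0,-0.5],60],
  [[0,0,0],[0.2,0,0.5],60],
  [[0,0,0],[0.2,0,1.0],60],
  [[0,0,0],[0.2,0,1.5],60],
  [[0,0,0],[0.2,0,1.5],60],
])

```text
clock: 10.45
tcp_pos: [0.4619, 0.3596, 0.0436]
tool_rot: [-180.0, -9.9, -0.9]
contact_force: [0.5, -0.0, 0.9]
opening: 0.0653
```

```bash
python3 - <<'E'
from h import *
c=snap("wrist","w9"); s=snap("scene","s9"); crop(s,170,70,250,140,9,"s9c")
E
```

```text
(no output)
```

View pics/w9.png

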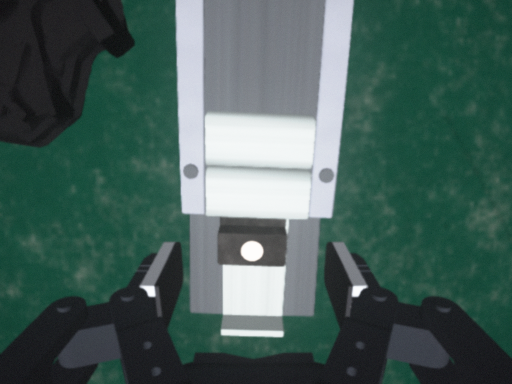

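View pics/s9c.png

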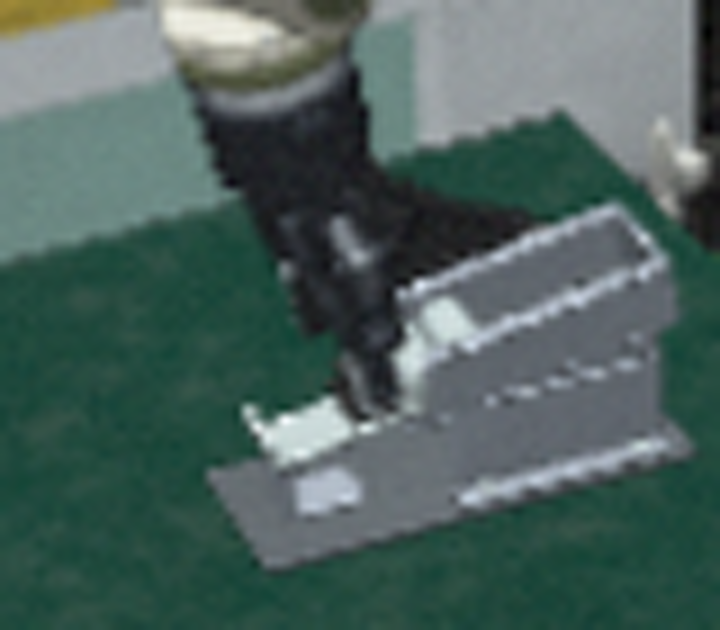

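```bash
python3 - <<'E'
from h import *
from plant import arm
s=load("s9.npz"); st=arm.read_state(); T=Rt(st["tool_rot"]).as_matrix(); p=st["tcp_pos"]
for k in (-.04,-.03,-.02,-.01,0): print(k,[proj(s,p+T@[x,.038,k])[0].round(1) for x in (-.011,0,.011)])
c=load("w9.npz")
for uv in [(178,245),(170,255),(330,246),(338,256)]: P=depthpt(c,uv)[0]; print(uv,P.round(4),(T.T@(P-p)).round(4))
n=np.array([-.174,0,.985]); print("tcp floor dist",(p-[.464,.36,.0508])@n)
E
```

```text
-0.04 [array([209.4, 113.7]), array([211.7, 112.7]), array([214.1, 111.6])]
-0.03 [array([209.9, 115.6]), array([212.2, 114.5]), array([214.6, 113.5])]
-0.02 [array([210.4, 117.4]), array([212.7, 116.3]), array([215. , 115.3])]
-0.01 [array([210.9, 119.2]), array([213.2, 118.2]), array([215.5, 117.1])]
0 [array([211.4, 121. ]), array([213.7, 120. ]), array([216. , 118.9])]
(178, 245) [0.4662 0.3917 0.079 ] [ 0.0094 -0.0318 -0.0332]
(170, 255) [0.4653 0.3926 0.0895] [ 0.0103 -0.0328 -0.0438]
(330, 246) [0.4656 0.3263 0.0816] [ 0.0103  0.0336 -0.0358]
(338, 256) [0.4641 0.325  0.0903] [ 0.0104  0.0349 -0.0447]
tcp floor dist -0.005854788092635182
```

jog_arm([
  [[0,0,0],[0,0,0.4],60],
  [[0,0,0],[0,0,0.8],60],
  [[0,0,0],[0,0,0.8],60],
  [[0,0,0],[0,0,0.8],100],
  [[0,0,0],[0,0,0.8],130],
  [[0,0,0],[0,0,0.8],160],
  [[0,0,0],[0,0,0.8],190],
  [[0,0,0],[0,0,0.8],220],
  [[0,0,0],[0,0,0.8],255],
  [[0,0,0],[0,0,0.8],255],
  [[0,0,0],[0,0,0.8],255],
])

```text
clock: 11.65
tcp_pos: [0.4637, 0.3601, 0.0374]
tool_rot: [-179.9, -10.1, -0.9]
contact_force: [-3.0, -0.9, 4.6]
opening: 0.0299
```

```bash
python3 - <<'E'
from h import *
c=snap("wrist","w10")
E
```

```text
(no output)
```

View pics/w10.png

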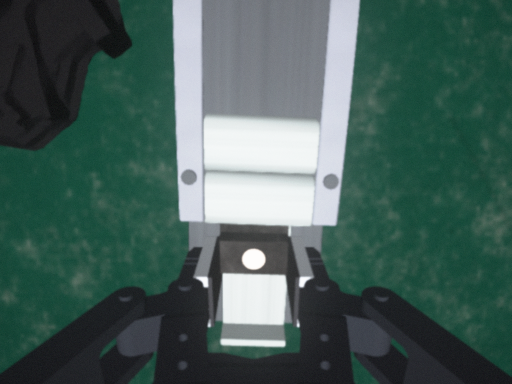

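jog_arm([
  [[0,0,0],[0,0,-0.5],255],
  [[0,0,0],[0,0,-1.5],255],
  [[0,0,0],[0,0,-3],255],
  [[0,0,0],[0,0,-6],255],
  [[0,0,0],[0,0,-10],255],
  [[0,0,0],[0,0,-14],255],
  [[0,0,0],[0,0,-14],255],
])

```text
clock: 12.4
tcp_pos: [0.4406, 0.3616, 0.1817]
tool_rot: [-179.6, -10.6, -1.0]
contact_force: [0.7, -0.2, -0.7]
opening: 0.0298
```

```bash
python3 - <<'E'
from h import *
c=snap("wrist","w11"); s=snap("scene","s11"); crop(s,170,60,250,130,9,"s11c")
E
```

```text
(no output)
```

View pics/w11.png

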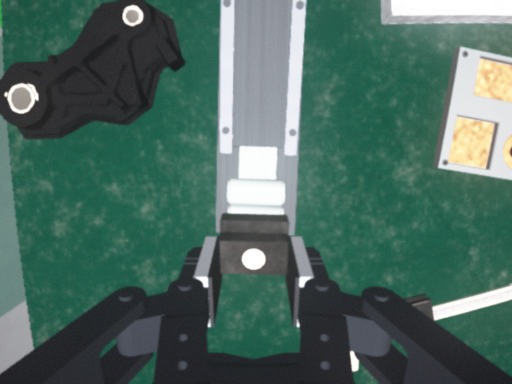

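View pics/s11c.png

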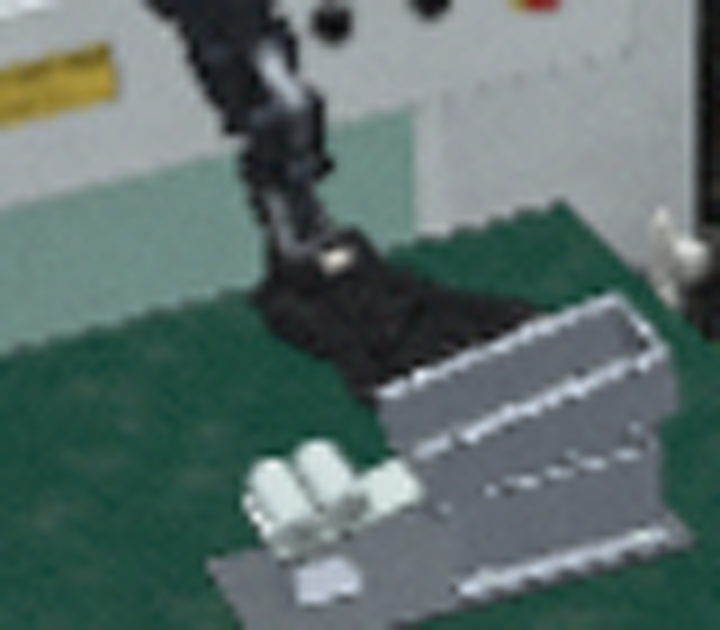

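```bash
python3 - <<'E'
from h import *
jog([.4879,.1267,.10],[180,0,81])
c=load("w10.npz")
E
```

```text
rot [ 0.124 -0.147 -1.426] deg 82 shift [ 3.83 23.3   8.35]
```

jog_arm([
  [[0.124,-0.147,-1.426],[3.8,23.3,8.4],255],
  [[0.124,-0.147,-1.426],[3.8,23.3,8.4],255],
  [[0.124,-0.147,-1.426],[3.8,23.3,8.4],255],
  [[0.124,-0.147,-1.426],[3.8,23.3,8.4],255],
  [[0.124,-0.147,-1.426],[3.8,23.3,8.4],255],
  [[0.124,-0.147,-1.426],[3.8,23.3,8.4],255],
  [[0.124,-0.147,-1.426],[3.8,23.3,8.4],255],
  [[0.124,-0.147,-1.426],[3.8,23.3,8.4],255],
  [[0.124,-0.147,-1.426],[3.8,23.3,8.4],255],
  [[0.124,-0.147,-1.426],[3.8,23.3,8.4],255],
  [[0.124,-0.147,-1.426],[3.8,23.3,8.4],255],
  [[0.124,-0.147,-1.426],[3.8,23.3,8.4],255],
])

```text
clock: 13.7
tcp_pos: [0.487, 0.1264, 0.0972]
tool_rot: [-179.8, 0.1, 81.0]
contact_force: [0.3, -0.2, -0.8]
opening: 0.0302
```

```bash
python3 - <<'E'
from h import *
c=snap("wrist","w12")
jog([.4879,.1267,-.0082],[180,0,81])
E
```

```text
rot [-0.003  0.001 -0.002] deg 0 shift [ 0.06  0.11 10.56]
```

View pics/w12.png

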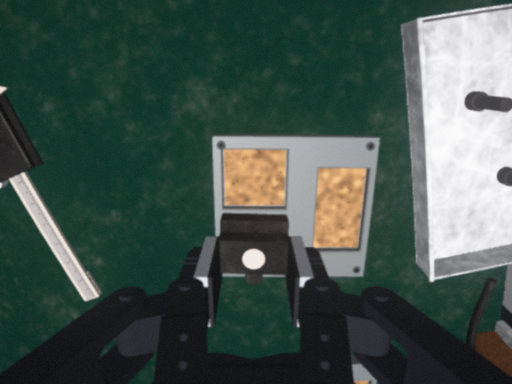

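jog_arm([
  [[0,0,0],[0.05,0.1,4],255],
  [[0,0,0],[0.05,0.1,8],255],
  [[0,0,0],[0.05,0.1,9.3],255],
  [[0,0,0],[0.05,0.1,9.7],255],
  [[0,0,0],[0.05,0.1,9.9],255],
  [[0,0,0],[0.05,0.1,10.0],255],
])

```text
clock: 14.35
tcp_pos: [0.4894, 0.1267, -0.0004]
tool_rot: [179.9, 0.0, 81.0]
contact_force: [0.5, 0.2, -0.7]
opening: 0.03
```

jog_arm([
  [[0,0,0],[0,0,0.2],255],
  [[0,0,0],[0,0,0.3],255],
  [[0,0,0],[0,0,0.4],255],
  [[0,0,0],[0,0,0.4],255],
])

```text
clock: 14.75
tcp_pos: [0.4885, 0.1267, -0.0057]
tool_rot: [-179.9, 0.1, 81.0]
contact_force: [0.8, -0.2, -1.1]
opening: 0.0302
```

jog_arm([
  [[0,0,0],[0,0,0.1],255],
  [[0,0,0],[0,0,0.2],255],
  [[0,0,0],[0,0,0.2],255],
])

```text
clock: 15.05
tcp_pos: [0.4884, 0.1267, -0.0079]
tool_rot: [-179.9, 0.1, 81.0]
contact_force: [-0.3, -0.4, -1.3]
opening: 0.0299
```

```bash
python3 - <<'E'
from h import *
c=snap("wrist","w13")
E
```

```text
(no output)
```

View pics/w13.png

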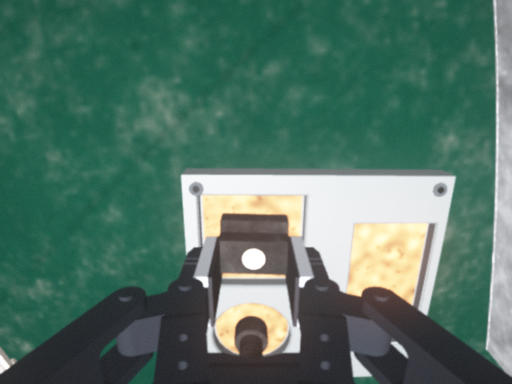

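```bash
python3 - <<'E'
from h import *
c=load("w13.npz")
for uv in [(240,245),(253,242),(265,245),(253,222),(253,205),(230,262),(280,262),(320,240)]: print(uv,depthpt(c,uv)[0].round(4))
E
```

```text
(240, 245) [0.4842 0.1361 0.0245]
(253, 242) [0.49   0.1363 0.0239]
(265, 245) [0.495  0.1343 0.0244]
(253, 222) [0.4908 0.1417 0.0144]
(253, 205) [0.4915 0.1462 0.0043]
(230, 262) [0.4784 0.1286 0.0248]
(280, 262) [0.5004 0.125  0.0247]
(320, 240) [0.5209 0.126  0.0113]
```

jog_arm([
  [[0,0,0],[0,0,0],140],
  [[0,0,0],[0,0,0],110],
  [[0,0,0],[0,0,0],90],
  [[0,0,0],[0,0,0],90],
  [[0,0,0],[0,0,-1],90],
  [[0,0,0],[0,0,-4],90],
  [[0,0,0],[0,0,-8],90],
  [[0,0,0],[0,0,-13],0],
  [[0,0,0],[0,0,-17],0],
  [[0,0,0],[0,0,-17],0],
])

```text
clock: 16.1
tcp_pos: [0.4911, 0.127, 0.1683]
tool_rot: [179.5, -0.0, 81.0]
contact_force: [-0.4, -0.4, -0.8]
opening: 0.0854
```

```bash
python3 - <<'E'
from h import *
c=snap("wrist","w14")
E
```

```text
(no output)
```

View pics/w14.png

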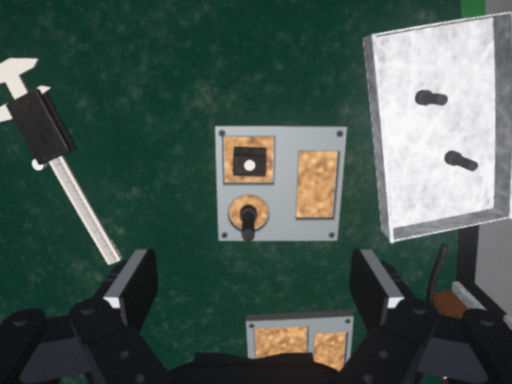

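```bash
python3 - <<'E'
from h import *
jog([.415,.36,.17],[180,0,-1])
E
```

```text
rot [ 0.004 -0.003  1.431] deg 82 shift [ 21.85 -11.03  -0.54]
```

jog_arm([
  [[0,0,1.431],[21.8,-11,-0.5],0],
  [[0,0,1.431],[21.8,-11,-0.5],0],
  [[0,0,1.431],[21.8,-11,-0.5],0],
  [[0,0,1.431],[21.8,-11,-0.5],0],
  [[0,0,1.431],[21.8,-11,-0.5],0],
  [[0,0,1.431],[21.8,-11,-0.5],0],
  [[0,0,1.431],[21.8,-11,-0.5],0],
  [[0,0,1.431],[21.8,-11,-0.5],0],
  [[0,0,1.431],[21.8,-11,-0.5],0],
  [[0,0,1.431],[21.8,-11,-0.5],0],
  [[0,0,1.431],[21.8,-11,-0.5],0],
  [[0,0,1.431],[21.8,-11,-0.5],0],
])

```text
clock: 17.35
tcp_pos: [0.4138, 0.3592, 0.1664]
tool_rot: [179.9, 0.2, -0.8]
contact_force: [0.8, -0.5, 0.0]
opening: 0.0855
```

```bash
python3 - <<'E'
from h import *
c=snap("wrist","w15")
crop(c,180,110,330,260,4,"w15c")
E
```

```text
(no output)
```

View pics/w15c.png

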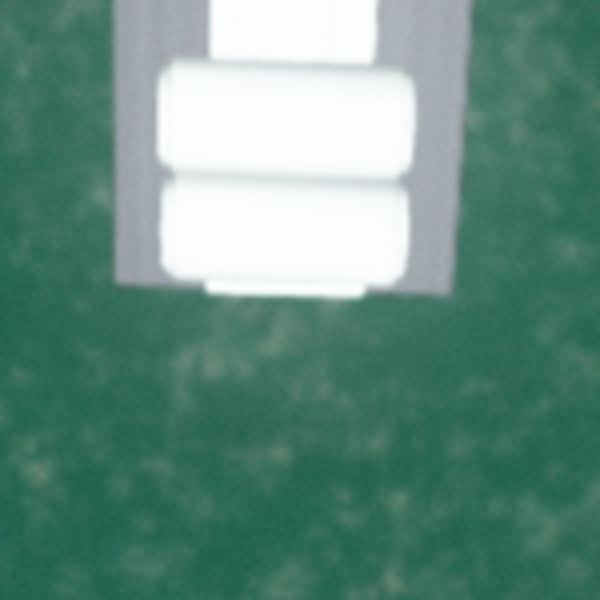

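```bash
python3 - <<'E'
from h import *
c=load("w15.npz")
for u in (230,251,272):
  P=np.array([depthpt(c,(u,v))[0] for v in range(126,184)])
  print(u,[tuple((1000*q).round(0).astype(int)) for q in P[::3]])
  for lo,hi in ((128,151),(157,177)):
    Q=np.array([depthpt(c,(uu,v))[0] for v in range(lo,hi) for uu in range(u-4,u+5)])
    A=np.c_[2*Q[:,0],2*Q[:,2],np.ones(len(Q))]; s=np.linalg.lstsq(A,(Q[:,[0,2]]**2).sum(1),rcond=None)[0]
    print("  circ x,z,r",s[:2].round(4),np.sqrt(s[2]+s[0]**2+s[1]**2).round(4), Q[:,1].mean().round(4))
print(onplane(c,[(220.5,167),(282,168.5)],.056).round(4))
E
```

```text
230 [(np.int64(457), np.int64(376), np.int64(63)), (np.int64(455), np.int64(376), np.int64(68)), (np.int64(453), np.int64(376), np.int64(68)), (np.int64(451), np.int64(376), np.int64(69)), (np.int64(449), np.int64(376), np.int64(70)), (np.int64(447), np.int64(376), np.int64(72)), (np.int64(444), np.int64(376), np.int64(71)), (np.int64(441), np.int64(376), np.int64(68)), (np.int64(439), np.int64(377), np.int64(67)), (np.int64(434), np.int64(377), np.int64(58)), (np.int64(433), np.int64(377), np.int64(61)), (np.int64(431), np.int64(377), np.int64(64)), (np.int64(429), np.int64(377), np.int64(66)), (np.int64(426), np.int64(377), np.int64(66)), (np.int64(424), np.int64(377), np.int64(67)), (np.int64(421), np.int64(377), np.int64(66)), (np.int64(418), np.int64(377), np.int64(65)), (np.int64(415), np.int64(378), np.int64(64)), (np.int64(396), np.int64(382), np.int64(6)), (np.int64(390), np.int64(383), np.int64(-1))]
  circ x,z,r [0.4472 0.0618] 0.0094 0.3762
  circ x,z,r [0.4429 0.2022] 0.1379 0.377
251 [(np.int64(457), np.int64(360), np.int64(63)), (np.int64(455), np.int64(360), np.int64(
[... 1278 characters left out ...]
p.int64(70)), (np.int64(439), np.int64(343), np.int64(69)), (np.int64(435), np.int64(343), np.int64(65)), (np.int64(432), np.int64(343), np.int64(59)), (np.int64(430), np.int64(343), np.int64(64)), (np.int64(428), np.int64(343), np.int64(64)), (np.int64(426), np.int64(343), np.int64(66)), (np.int64(423), np.int64(343), np.int64(67)), (np.int64(421), np.int64(343), np.int64(67)), (np.int64(418), np.int64(343), np.int64(66)), (np.int64(415), np.int64(343), np.int64(65)), (np.int64(412), np.int64(343), np.int64(62)), (np.int64(390), np.int64(339), np.int64(-1))]
  circ x,z,r [0.4714 0.1999] 0.1329 0.3436
  circ x,z,r [0.4226 0.0585] 0.0085 0.3431
[[0.4221 0.3859 0.056 ]
 [0.42   0.3342 0.056 ]]
```

```bash
python3 - <<'E'
from h import *
jog([.4205,.36,.021],[180,0,-2])
E
```

```text
rot [0.002 0.002 0.021] deg 1 shift [ 0.69 -0.11 14.56]
```

jog_arm([
  [[0,0,0.02],[0.7,-0.1,5],0],
  [[0,0,0.02],[0.7,-0.1,10],0],
  [[0,0,0.02],[0.7,-0.1,13.5],0],
  [[0,0,0.02],[0.7,-0.1,14.4],0],
  [[0,0,0.02],[0.7,-0.1,14.4],0],
  [[0,0,0.02],[0.7,-0.1,14.4],50],
  [[0,0,0.02],[0.7,-0.1,14.4],75],
])

```text
clock: 18.1
tcp_pos: [0.422, 0.3607, 0.0251]
tool_rot: [-180.0, -0.1, -2.1]
contact_force: [0.2, 0.3, -0.5]
opening: 0.0603
```

```bash
python3 - <<'E'
from h import *
from plant import arm
c=snap("wrist","w16")
s=snap("scene","s16"); crop(s,170,70,250,140,9,"s16c")
s=arm.read_state();print(s["tcp_pos"],s["opening"])
E
```

```text
[0.42167132 0.3605169  0.02456254] 0.0601452029520562
```

View pics/w16.png

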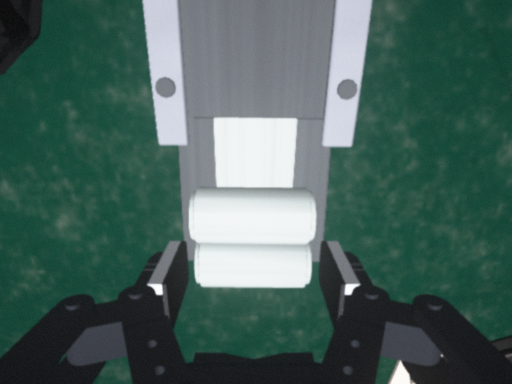

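View pics/s16c.png

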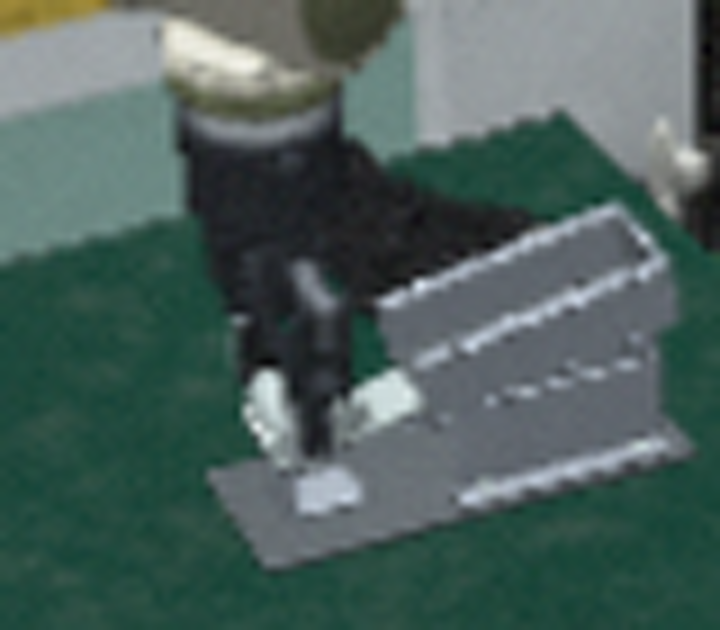

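```bash
python3 - <<'E'
from h import *
from plant import arm
st=arm.read_state(); T=Rt(st["tool_rot"]).as_matrix(); p=st["tcp_pos"]
c=load("w16.npz")
for uv in [(184,244),(182,250),(178,256),(324,244),(328,250)]: P=depthpt(c,uv)[0]; print(uv,P.round(4),(T.T@(P-p)).round(4))
s=load("s16.npz")
for k in (-.04,-.03,-.02,-.01): print(k,[proj(s,p+T@[x,.035,k])[0].round(1) for x in (-.011,0,.011)])
E
```

```text
(184, 244) [0.4324 0.3903 0.0571] [ 0.0096 -0.0301 -0.0325]
(182, 250) [0.4322 0.3901 0.0623] [ 0.0094 -0.03   -0.0377]
(178, 256) [0.4333 0.3902 0.0694] [ 0.0105 -0.0301 -0.0449]
(324, 244) [0.4321 0.3294 0.0608] [ 0.0116  0.0307 -0.0363]
(328, 250) [0.4319 0.3287 0.0658] [ 0.0114  0.0314 -0.0413]
-0.04 [array([201.7, 118.9]), array([204.1, 118.3]), array([206.6, 117.6])]
-0.03 [array([201.8, 120.9]), array([204.3, 120.2]), array([206.7, 119.6])]
-0.02 [array([202. , 122.8]), array([204.4, 122.2]), array([206.9, 121.5])]
-0.01 [array([202.2, 124.8]), array([204.6, 124.1]), array([207. , 123.4])]
```

jog_arm([
  [[0,0,0],[-0.1,0,0.4],75],
  [[0,0,0],[-0.1,0,0.4],75],
  [[0,0,0],[-0.1,0,0.4],120],
  [[0,0,0],[-0.1,0,0.4],200],
  [[0,0,0],[-0.1,0,0.4],255],
  [[0,0,0],[-0.1,0,0.4],255],
  [[0,0,0],[-0.1,0,0.4],255],
])

```text
clock: 18.9
tcp_pos: [0.4201, 0.3602, 0.0195]
tool_rot: [179.9, 0.1, -2.1]
contact_force: [-1.2, -1.0, 5.4]
opening: 0.0485
```

```bash
python3 - <<'E'
from h import *
c=snap("wrist","w17")
E
```

```text
(no output)
```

View pics/w17.png

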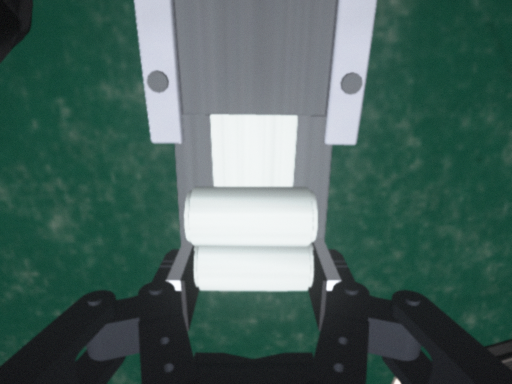

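jog_arm([
  [[0,0,0],[0,0,-0.5],255],
  [[0,0,0],[0,0,-2],255],
  [[0,0,0],[0,0,-5],255],
  [[0,0,0],[0,0,-9],255],
  [[0,0,0],[0,0,-12],255],
  [[0,0,0],[0,0,-12],255],
])

```text
clock: 19.55
tcp_pos: [0.4218, 0.3613, 0.1433]
tool_rot: [-179.8, -0.3, -2.1]
contact_force: [0.3, 1.0, -0.8]
opening: 0.0486
```

```bash
python3 - <<'E'
from h import *
c=snap("wrist","w18")
jog([.5499,.0931,.10],[180,0,-9])
E
```

```text
rot [-0.001 -0.002  0.12 ] deg 7 shift [13.89 26.26  4.07]
```

View pics/w18.png

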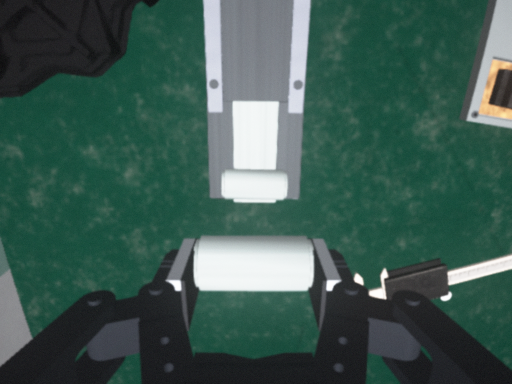

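Pin 1 is held, and the second has rolled down to the stop (254,187).

jog_arm([
  [[0,0,0.12],[13.9,26.3,0],255],
  [[0,0,0.12],[13.9,26.3,0],255],
  [[0,0,0.12],[13.9,26.3,0],255],
  [[0,0,0.12],[13.9,26.3,0],255],
  [[0,0,0.12],[13.9,26.3,0],255],
  [[0,0,0.12],[13.9,26.3,2],255],
  [[0,0,0.12],[13.9,26.3,4],255],
  [[0,0,0.12],[13.9,26.3,4],255],
  [[0,0,0.12],[13.9,26.3,4],255],
])

```text
clock: 20.5
tcp_pos: [0.5486, 0.0927, 0.0987]
tool_rot: [179.9, 0.2, -9.0]
contact_force: [0.8, 1.1, -0.8]
opening: 0.0485
```

```bash
python3 - <<'E'
from h import *
c=snap("wrist","w19")
jog([.5499,.0931,-.015],[180,0,-9])
E
```

```text
rot [0.001 0.001 0.001] deg 0 shift [ 0.11 -0.03 11.45]
```

View pics/w19.png

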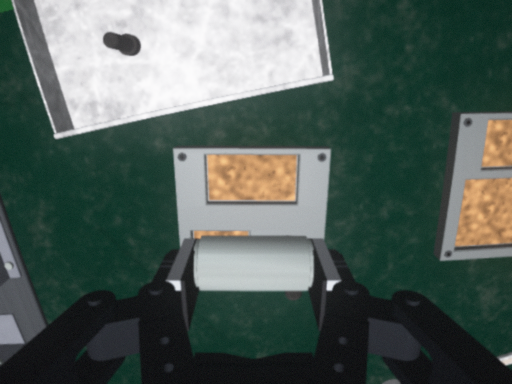

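jog_arm([
  [[0,0,0],[0.1,0,5],255],
  [[0,0,0],[0.1,0,9],255],
  [[0,0,0],[0.1,0,10.6],255],
  [[0,0,0],[0.1,0,11.1],255],
  [[0,0,0],[0.1,0,11.3],255],
  [[0,0,0],[0.1,0,11.3],255],
])

```text
clock: 21.15
tcp_pos: [0.5508, 0.0923, -0.0125]
tool_rot: [179.9, -0.1, -9.0]
contact_force: [0.2, 0.2, -0.4]
opening: 0.0491
```

```bash
python3 - <<'E'
from h import *
c=snap("wrist","w20")
from plant import arm
print(arm.read_state()["tcp_pos"],arm.read_state()["contact_force"])
for u in (225,253,280):
  print([tuple((1000*depthpt(c,(u,v))[0]).round(0).astype(int).tolist()) for v in range(170,300,8)])
E
```

```text
[ 0.55088113  0.0921976  -0.0123407 ] [-1.19755788 -0.01396235 -0.07144789]
[(590, 99, -1), (586, 100, 0), (582, 101, -2), (579, 101, 1), (578, 100, 11), (575, 101, 11), (568, 103, 5), (564, 103, 4), (560, 104, 5), (566, 101, 26), (564, 101, 30), (563, 101, 34), (560, 102, 34), (556, 102, 34), (552, 103, 34), (533, 109, 11), (528, 110, 11)]
[(588, 86, 0), (584, 87, 0), (580, 87, -1), (576, 88, 0), (577, 88, 12), (573, 88, 12), (566, 89, 5), (562, 90, 4), (557, 91, 3), (565, 90, 26), (563, 90, 30), (560, 90, 32), (558, 91, 34), (554, 91, 34), (551, 92, 35), (531, 95, 11), (526, 96, 10)]
[(586, 73, -1), (582, 74, 0), (578, 74, -1), (575, 75, 0), (574, 76, 11), (571, 76, 11), (564, 77, 5), (560, 77, 4), (556, 78, 5), (563, 79, 27), (561, 79, 30), (559, 80, 33), (556, 80, 34), (553, 81, 35), (549, 81, 34), (528, 82, 10), (524, 82, 11)]
```

View pics/w20.png

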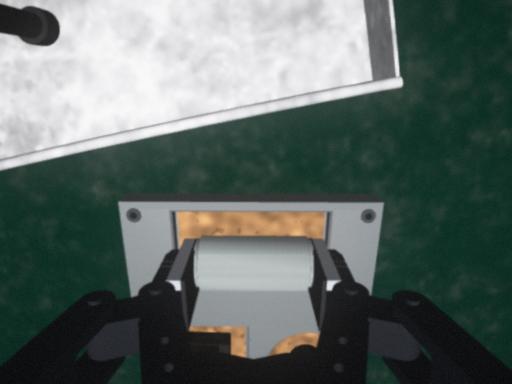

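jog_arm([
  [[0,0,0],[-0.1,0,0.1],255],
  [[0,0,0],[-0.1,0,0.2],255],
  [[0,0,0],[-0.1,0,0.3],255],
  [[0,0,0],[-0.1,0,0.3],255],
])

```text
clock: 21.6
tcp_pos: [0.549, 0.0921, -0.0168]
tool_rot: [179.9, 0.1, -9.0]
contact_force: [0.4, 0.3, -0.5]
opening: 0.0482
```

jog_arm([
  [[0,0,0],[0,0,0.1],255],
  [[0,0,0],[0,0,0.1],255],
  [[0,0,0],[0,0,0.1],100],
  [[0,0,0],[0,0,0.1],75],
  [[0,0,0],[0,0,0.1],60],
  [[0,0,0],[0,0,0.1],60],
  [[0,0,0],[0,0,-2],60],
  [[0,0,0],[0,0,-6],60],
  [[0,0,0],[0,0,-11],0],
  [[0,0,0],[0,0,-16],0],
  [[0,0,0],[0,0,-16],0],
])

```text
clock: 22.7
tcp_pos: [0.5524, 0.0923, 0.1501]
tool_rot: [-180.0, -0.6, -9.0]
contact_force: [0.7, 0.1, -0.2]
opening: 0.0856
```

```bash
python3 - <<'E'
from h import *
c=snap("wrist","w21")
jog([.4195,.36,.09],[180,0,-2])
E
```

```text
rot [ 0.001 -0.006 -0.122] deg 7 shift [-17.19 -24.39   5.54]
```

View pics/w21.png

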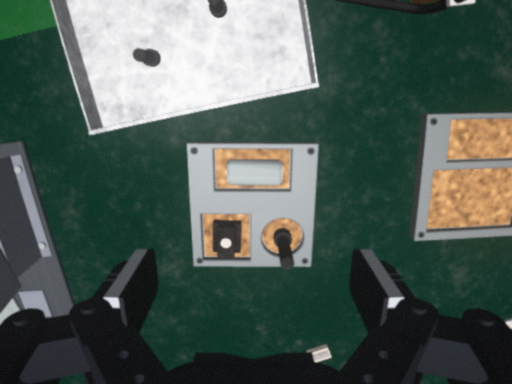

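jog_arm([
  [[0,0,-0.122],[-17.2,-24.4,-1],0],
  [[0,0,-0.122],[-17.2,-24.4,-1],0],
  [[0,0,-0.122],[-17.2,-24.4,-1],0],
  [[0,0,-0.122],[-17.2,-24.4,-1],0],
  [[0,0,-0.122],[-17.2,-24.4,-1],0],
  [[0,0,-0.122],[-17.2,-24.4,-1],0],
  [[0,0,-0.122],[-17.2,-24.4,2],0],
  [[0,0,-0.122],[-17.2,-24.4,5.5],0],
  [[0,0,-0.122],[-17.2,-24.4,5.5],0],
  [[0,0,-0.122],[-17.2,-24.4,5.5],0],
])

```text
clock: 23.75
tcp_pos: [0.4175, 0.3599, 0.088]
tool_rot: [179.9, 0.2, -2.0]
contact_force: [0.2, 0.1, 0.5]
opening: 0.0854
```

```bash
python3 - <<'E'
from h import *
c=snap("wrist","w22")
jog([.4205,.36,.02],[180,0,-2])
m=(c["p"].min(axis=2)>190).astype(np.uint8); n,l,st,ce=cv2.connectedComponentsWithStats(m)
for i in range(1,n):
    if st[i,4]>150: print(st[i],ce[i].round(1))
print(proj(c,[[.4225,.36,.056],[.4215,.385,.056],[.4215,.335,.056]]))
E
```

```text
rot [ 0.001  0.    -0.001] deg 0 shift [0.24 0.01 6.91]
[ 183    0   26  113 2159] [196.4  53.7]
[ 296    0   29  115 2254] [309.6  54.5]
[ 223   98   60   87 4917] [252.4 140. ]
[ 209  186   85   39 3006] [250.7 205. ]
[478 289  34  22 491] [495.1 299.9]
[[251.85464712 202.72865851]
 [211.932632   205.54180259]
 [291.99816806 202.88270869]]
```

View pics/w22.png

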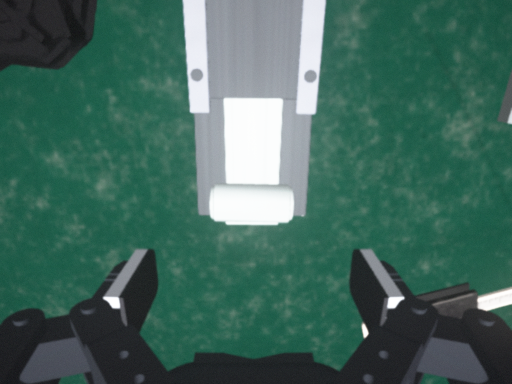

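Second pin is at the stop (252,203), as predicted.

jog_arm([
  [[0,0,0],[0.35,0,4],0],
  [[0,0,0],[0.35,0,6.4],0],
  [[0,0,0],[0.35,0,6.9],50],
  [[0,0,0],[0.35,0,6.9],75],
  [[0,0,0],[0.35,0,6.9],120],
  [[0,0,0],[0.35,0,6.9],200],
  [[0,0,0],[0.35,0,6.9],255],
  [[0,0,0],[0.35,0,6.9],255],
  [[0,0,0],[0.35,0,6.9],255],
  [[0,0,0],[0.35,0,6.9],255],
])

```text
clock: 24.8
tcp_pos: [0.4222, 0.3606, 0.0214]
tool_rot: [-179.9, -0.1, -2.0]
contact_force: [-0.5, -0.8, 8.0]
opening: 0.0486
```

jog_arm([
  [[0,0,0],[0,0,-0.5],255],
  [[0,0,0],[0,0,-2],255],
  [[0,0,0],[0,0,-5],255],
  [[0,0,0],[0,0,-9],255],
  [[0,0,0],[0,0,-13],255],
  [[0,0,0],[0,0,-13],255],
])

```text
clock: 25.4
tcp_pos: [0.4233, 0.3614, 0.1553]
tool_rot: [-179.8, -0.5, -2.0]
contact_force: [-0.1, -0.3, -1.6]
opening: 0.0489
```

```bash
python3 - <<'E'
from h import *
c=snap("wrist","w23")
# lifting tray pin pocket target; tool x offset of pin .0022
jog([.5477-.0022,-.1288+.0002,.12],[180,0,-7])
E
```

```text
rot [-0.002 -0.004  0.087] deg 5 shift [14.04 48.47  3.18]
```

View pics/w23.png

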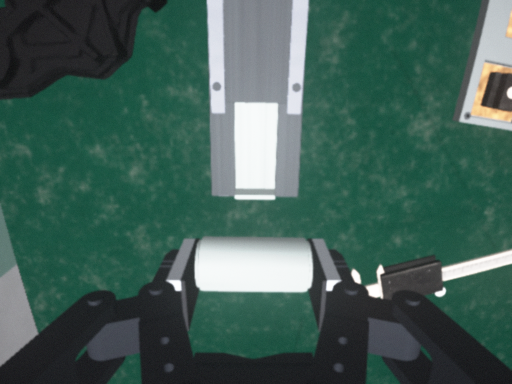

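jog_arm([
  [[0,0,-1.5],[2.6,26,-3],255],
  [[0,0,-1.5],[2.6,26,-3],255],
  [[0,0,-1.5],[2.6,26,-3],255],
  [[0,0,-1.5],[2.6,26,-3],255],
  [[0,0,-1.5],[2.6,26,-3],255],
  [[0,0,-1.5],[2.6,26,-3],255],
  [[0,0,-1.5],[2.6,26,-3],255],
  [[0,0,-1.5],[2.6,26,-3],255],
  [[0,0,-1.5],[2.6,26,-3],255],
  [[0,0,-1.5],[2.6,26,-3],255],
  [[0,0,-1.5],[2.6,26,-3],255],
  [[0,0,-1.5],[2.6,26,-3],255],
])

```text
clock: 26.65
tcp_pos: [0.4374, 0.0994, 0.1786]
tool_rot: [-179.8, 0.1, 84.0]
contact_force: [-1.3, 0.2, -0.2]
opening: 0.0484
```

```bash
python3 - <<'E'
from h import *
from plant import arm
s=arm.read_state(); print(s["tcp_pos"],s["tool_rot"],s["opening"],s["joints"])
jog([.52,-.1255,.15],[180,0,173])
jog([.5477,-.1288,.10],[180,0,173.3])
E
```

```text
[0.43739702 0.0993935  0.1785937 ] [-1.79827152e+02  7.50247858e-02  8.39639428e+01] 0.048439660302635794 [-2.18431824e+00  9.94113938e+00  1.00651606e+02 -6.74825992e-02
  6.95847646e+01  3.87548945e+00]
rot [-3.000e-03 -1.000e-03 -1.554e+00] deg 89 shift [-21.49  10.59   2.86]
rot [-3.000e-03 -1.000e-03 -1.559e+00] deg 89 shift [-21.52  13.39   7.85]
```

jog_arm([
  [[0,0,-1.555],[-21.5,10.6,2.9],255],
  [[0,0,-1.555],[-21.5,10.6,2.9],255],
  [[0,0,-1.555],[-21.5,10.6,2.9],255],
  [[0,0,-1.555],[-21.5,10.6,2.9],255],
  [[0,0,-1.555],[-21.5,10.6,2.9],255],
  [[0,0,-1.555],[-21.5,10.6,2.9],255],
  [[0,0,-1.555],[-21.5,10.6,2.9],255],
  [[0,0,-1.555],[-21.5,10.6,2.9],255],
  [[0,0,-1.555],[-21.5,10.6,2.9],255],
  [[0,0,-1.555],[-21.5,10.6,2.9],255],
  [[0,0,-1.555],[-21.5,10.6,2.9],255],
  [[0,0,-1.555],[-21.5,10.6,2.9],255],
])

```text
clock: 27.85
tcp_pos: [0.5202, -0.1255, 0.1499]
tool_rot: [-180.0, -0.1, 172.9]
contact_force: [0.3, 0.6, -0.8]
opening: 0.0488
```

```bash
python3 - <<'E'
from h import *
c=snap("wrist","w24"); s=snap("scene","s24"); crop(s,200,0,400,240,2.4,"s24c")
tray(c,(310,150)) if 0 else None
jog([.5477,-.1288,.05],[180,0,173.3])
E
```

```text
rot [-0.001 -0.002 -0.01 ] deg 1 shift [-2.78  0.03 10.  ]
```

View pics/w24.png

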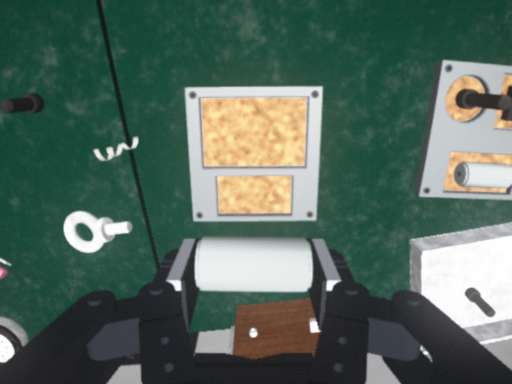

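View pics/s24c.png

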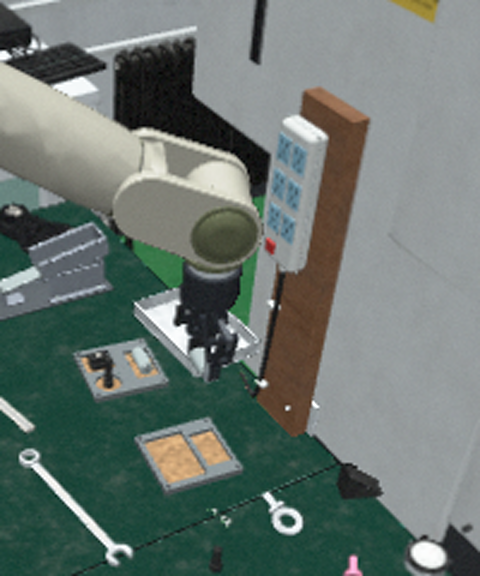

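```bash
python3 - <<'E'
from h import *
c=load("s24.npz")
P=[]
for v in range(45,185):
  for u in range(300,350):
    if c["d"][v,u]>0: P.append(depthpt(c,(u,v))[0])
P=np.array(P); P=P[(P[:,2]>.05)&(P[:,1]>-.2)&(P[:,1]<0)&(P[:,0]<.8)]
for z in np.arange(.05,.6,.05):
  q=P[(P[:,2]>z)&(P[:,2]<z+.05)]
  if len(q): print(round(z,2),len(q),np.percentile(q[:,0],[1,5,50]).round(3))
# wrist extents: points near arm
Q=np.array([depthpt(c,(u,v))[0] for v in range(50,160) for u in range(240,310) if c["d"][v,u]>0]); Q=Q[(Q[:,0]<.63)&(Q[:,2]>.1)&(Q[:,1]<0)]
print(np.percentile(Q[:,0],[50,95,99,100]).round(3))
E
```

```text
0.05 272 [0.662 0.666 0.675]
0.1 254 [0.666 0.668 0.675]
0.15 275 [0.664 0.668 0.675]
0.2 303 [0.656 0.661 0.676]
0.25 268 [0.647 0.655 0.676]
0.3 440 [0.587 0.642 0.662]
0.35 482 [0.521 0.642 0.66 ]
0.4 650 [0.508 0.514 0.648]
0.45 752 [0.511 0.519 0.655]
0.5 196 [0.672 0.674 0.677]
[0.482 0.533 0.559 0.582]
```

jog_arm([
  [[0,0,-0.01],[-2.8,0,4],255],
  [[0,0,-0.01],[-2.8,0,8],255],
  [[0,0,-0.01],[-2.8,0,12],255],
  [[0,0,-0.01],[-2.8,0,15],255],
  [[0,0,-0.01],[-2.8,0,15.9],255],
  [[0,0,-0.01],[-2.8,0,16.2],255],
  [[0,0,-0.01],[-2.8,0,16.2],255],
])

```text
clock: 28.65
tcp_pos: [0.5488, -0.1296, -0.0104]
tool_rot: [-179.9, 0.0, 173.5]
contact_force: [0.1, -0.2, 0.2]
opening: 0.0487
```

```bash
python3 - <<'E'
from h import *
c=snap("wrist","w25")
from plant import arm
print(arm.read_state()["tcp_pos"],arm.read_state()["contact_force"])
for u in (225,253,280):
  print([tuple((1000*depthpt(c,(u,v))[0]).round(0).astype(int).tolist()) for v in range(190,300,8)])
E
```

```text
[ 0.54902448 -0.12964421 -0.0100223 ] [-0.01073897  0.22339403 -0.86141159]
[(518, -140, 6), (520, -140, 11), (524, -140, 12), (531, -142, 4), (535, -142, 4), (539, -143, 5), (535, -141, 21), (536, -141, 28), (538, -141, 30), (541, -141, 33), (543, -141, 35), (546, -141, 36), (552, -142, 33), (579, -149, 0)]
[(519, -127, 7), (522, -127, 11), (525, -128, 12), (532, -128, 5), (536, -129, 5), (540, -129, 6), (537, -129, 20), (537, -129, 28), (539, -129, 31), (542, -129, 32), (545, -130, 34), (548, -130, 35), (552, -131, 34), (581, -134, 0)]
[(521, -114, 6), (523, -115, 11), (526, -115, 13), (534, -115, 5), (538, -116, 5), (542, -116, 5), (539, -117, 20), (539, -118, 27), (541, -118, 30), (543, -118, 34), (546, -119, 34), (549, -119, 35), (554, -119, 34), (583, -119, -1)]
```

View pics/w25.png

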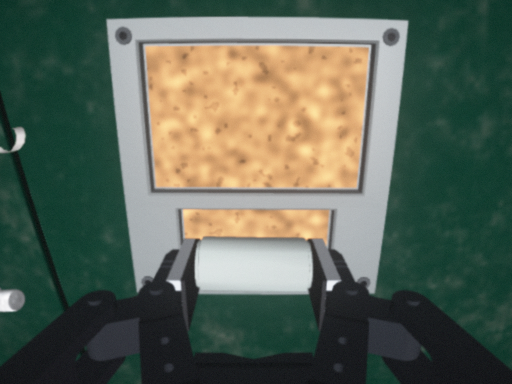

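jog_arm([
  [[0,0,0],[0.1,0,0.2],255],
  [[0,0,0],[0.1,0,0.4],255],
  [[0,0,0],[0.1,0,0.4],255],
])

```text
clock: 29.0
tcp_pos: [0.5471, -0.1292, -0.0153]
tool_rot: [-179.9, -0.1, 173.6]
contact_force: [-0.0, -0.2, -0.7]
opening: 0.0488
```

jog_arm([
  [[0,0,0],[0,0,0.1],255],
  [[0,0,0],[0,0,0.1],255],
  [[0,0,0],[0,0,0.1],100],
  [[0,0,0],[0,0,0.1],75],
  [[0,0,0],[0,0,0.1],60],
  [[0,0,0],[0,0,0.1],60],
  [[0,0,0],[0,0,-2],60],
  [[0,0,0],[0,0,-6],60],
  [[0,0,0],[0,0,-11],0],
  [[0,0,0],[2,0,-16],0],
  [[0,0,0],[2,0,-16],0],
])

```text
clock: 30.1
tcp_pos: [0.5287, -0.1276, 0.1503]
tool_rot: [-179.7, 0.4, 173.6]
contact_force: [0.5, -0.1, 0.1]
opening: 0.0854
```

```bash
python3 - <<'E'
from h import *
c=snap("wrist","w26")
crop(c,0,40,330,260,2.3,"w26c")
E
```

```text
(no output)
```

View pics/w26.png

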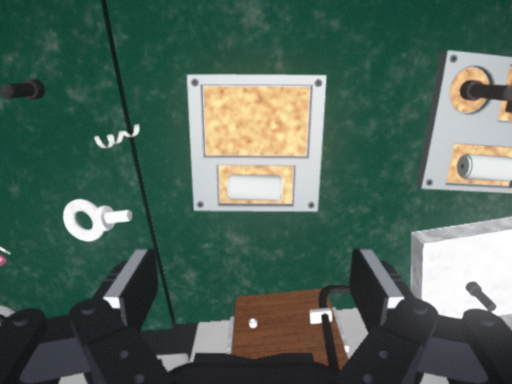

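```bash
cat >> h.py <<'E'
def eye(c,seed):
    hsv=cv2.cvtColor(c["p"],cv2.COLOR_BGR2HSV)
    m=((hsv[...,1]<70)&(hsv[...,2]>130)).astype(np.uint8)
    n,l,st,ce=cv2.connectedComponentsWithStats(m); i=l[seed[1],seed[0]]
    mm=(l==i).astype(np.uint8); print("area",st[i])
    cs,h=cv2.findContours(mm,cv2.RETR_CCOMP,cv2.CHAIN_APPROX_NONE)
    hole=max([k for k in range(len(cs)) if h[0][k][3]>=0],key=lambda k:len(cs[k]))
    H=onplane(c,cs[hole][:,0],.009)[:,:2]; 
    def circ(P):
        A=np.c_[2*P,np.ones(len(P))]; s=np.linalg.lstsq(A,(P**2).sum(1),rcond=None)[0]; return s[:2],np.sqrt(s[2]+s[:2]@s[:2])
    hc,hr=circ(H); print("hole",hc.round(4),hr.round(4))
    o=max([k for k in range(len(cs)) if h[0][k][3]<0],key=lambda k:len(cs[k]))
    O=onplane(c,cs[o][:,0],.009)[:,:2]; d=np.linalg.norm(O-hc,axis=1)
    oc,orr=circ(O[d<.026]); print("outer",oc.round(4),orr.round(4))
    tip=O[d>np.percentile(d,99)*.97]; tip=O[d>d.max()-.004].mean(0); v=tip-oc; print("tip",tip.round(4),"dir",np.degrees(np.arctan2(v[1],v[0])),"len",np.linalg.norm(v)+.0225)
E
python3 - <<'E'
from h import *
eye(load("w1.npz"),(230,58)) if 0 else None
for f,s in (("w26",(73,230)),("w2",(105,155)),("w24",(72,240)),("w1",(262,75))):
    c=load(f+".npz"); 
    try: eye(c,s)
    except Exception as e: print(f,e)
E
```

```text
area [  63  199   69   43 1675]
hole [ 0.565 -0.305] 0.0093
outer [ 0.5654 -0.3043] 0.0228
tip [ 0.5634 -0.2559] dir 92.34728737519447 len 0.07100901941294155
area [  65  112   88   61 2670]
hole [ 0.5653 -0.3055] 0.0113
outer [ 0.5653 -0.305 ] 0.0235
tip [ 0.561  -0.2472] dir 94.2379324397201 len 0.08047518057368183
area [  63  211   69   42 1647]
hole [ 0.5651 -0.305 ] 0.0094
outer [ 0.5654 -0.3044] 0.0228
tip [ 0.564 -0.256] dir 91.63042436423615 len 0.07094613163707486
area [ 208   42   66   42 1496]
hole [ 0.5654 -0.3051] 0.0105
outer [ 0.5653 -0.305 ] 0.0231
tip [ 0.5617 -0.2522] dir 93.97871333479918 len 0.07542394838183664
```

```bash
python3 - <<'E'
from h import *
# cam->tool fixed transform
pc=np.array([.0779,.0007,-.1653])
from plant import arm
st=arm.read_state(); T=Rt(st["tool_rot"]).as_matrix()
from plant import vision
i=vision.camera_info("wrist"); c0={"ori":i["orientation"]}
Rc=T.T@R(c0)
for f in ("w25","w20","w17","w13"):
    c=load(f+".npz")
    for v in (236,238,240,242,244,247):
        out=[]
        for u in ((194,313) if f!="w13" else (210,295)):
            best=None
            for du in range(-4,5):
                d=c["d"][v,u+du]; n=cv2.undistortPoints(np.array([[[u+du,v]]],float),c["K"],c["dist"])[0,0]
                q=pc+Rc@(np.r_[n,1]*d)
                if best is None or q[2]<best[2]: best=q
            out.append((best*1000).round(1).tolist())
        print(f,v,out)
E
```

```text
w25 236 [[5.2, -28.2, -15.5], [5.6, 28.0, -16.4]]
w25 238 [[10.9, -26.4, -29.4], [11.4, 26.0, -30.2]]
w25 240 [[11.3, -26.0, -32.1], [11.4, 27.9, -32.2]]
w25 242 [[11.1, -24.4, -33.6], [11.4, 26.6, -34.3]]
w25 244 [[11.6, -26.0, -36.5], [11.2, 25.6, -35.6]]
w25 247 [[11.2, -24.0, -38.4], [11.5, 25.4, -38.9]]
w20 236 [[6.7, -26.6, -18.6], [6.1, 31.7, -17.5]]
w20 238 [[10.8, -25.6, -29.2], [10.8, 25.8, -29.0]]
w20 240 [[77.9, 0.7, -165.3], [12.5, 24.8, -34.4]]
w20 242 [[12.8, -22.9, -36.9], [12.5, 24.9, -36.4]]
w20 244 [[12.4, -23.6, -38.0], [12.3, 25.1, -37.8]]
w20 247 [[12.7, -21.8, -41.3], [11.9, 24.0, -39.7]]
w17 236 [[22.6, -20.1, -51.4], [22.5, 22.0, -51.1]]
w17 238 [[21.8, -19.8, -51.4], [21.8, 21.6, -51.5]]
w17 240 [[20.7, -20.7, -50.8], [20.6, 22.6, -50.6]]
w17 242 [[19.7, -20.4, -50.5], [19.8, 21.9, -50.7]]
w17 244 [[17.3, -21.8, -47.6], [17.0, 22.6, -46.9]]
w17 247 [[12.2, -22.0, -40.4], [12.5, 23.8, -40.8]]
w13 236 [[77.9, 0.7, -165.3], [11.3, 19.6, -27.9]]
w13 238 [[11.4, -17.4, -30.3], [11.1, 20.3, -29.7]]
w13 240 [[11.3, -17.2, -32.0], [11.6, 17.7, -32.6]]
w13 242 [[11.4, -18.2, -34.1], [11.4, 18.4, -34.2]]
w13 244 [[11.4, -15.9, -35.9], [11.4, 19.1, -36.0]]
w13 247 [[11.3, -18.1, -38.5], [11.4, 17.9, -38.6]]
```

```bash
python3 - <<'E'
from h import *
jog([.5653,-.3048,.09],[180,0,93.5])
E
```

```text
rot [0.    0.006 1.398] deg 80 shift [ -5.65 -17.21   5.87]
```

jog_arm([
  [[0,0,1.398],[0,-5,0],0],
  [[0,0,1.398],[0,-10,0],0],
  [[0,0,1.398],[-3,-15,0],0],
  [[0,0,1.398],[-5.6,-17.2,3],0],
  [[0,0,1.398],[-5.6,-17.2,5.9],0],
  [[0,0,1.398],[-5.6,-17.2,5.9],0],
  [[0,0,1.398],[-5.6,-17.2,5.9],0],
  [[0,0,1.398],[-5.6,-17.2,5.9],0],
  [[0,0,1.398],[-5.6,-17.2,5.9],0],
  [[0,0,1.398],[-5.6,-17.2,5.9],0],
  [[0,0,1.398],[-5.6,-17.2,5.9],0],
])

```text
clock: 31.25
tcp_pos: [0.5634, -0.3037, 0.0839]
tool_rot: [-179.8, -0.0, 93.5]
contact_force: [-0.4, 0.0, -0.3]
opening: 0.0854
```

```bash
python3 - <<'E'
from h import *
c=snap("wrist","w27")
print(proj(c,[.5653,-.3048,.009]))
jog([.5653,-.3048,-.021],[180,0,93.5])
E
```

```text
[[256.01059496 190.27705903]]
rot [-0.003 -0.     0.001] deg 0 shift [-0.12  0.21 10.52]
```

View pics/w27.png

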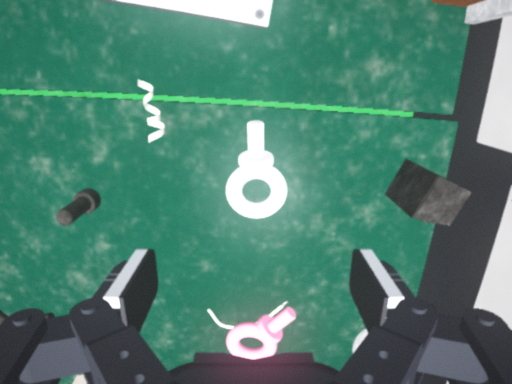

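```bash
python3 - <<'E'
from h import *
c=load("w27.npz")
for uv in [(400,175),(410,165),(392,192),(402,215),(425,205),(80,205)]: print(uv,depthpt(c,uv)[0].round(3))
eye(c,(256,150))
E
```

```text
(400, 175) [ 0.673 -0.287  0.006]
(410, 165) [ 0.676 -0.277  0.013]
(392, 192) [ 0.668 -0.3    0.01 ]
(402, 215) [ 0.685 -0.322 -0.001]
(425, 205) [ 0.678 -0.297  0.042]
(80, 205) [ 0.438 -0.319  0.025]
area [ 225  120   74  100 3778]
hole [ 0.5641 -0.3043] 0.0065
outer [ 0.5654 -0.3045] 0.0234
tip [ 0.5614 -0.2541] dir 94.56529405661638 len 0.07298293183121865
```

Clear. Descend and grip the ring.

jog_arm([
  [[0,0,0],[-0.1,0.2,5],0],
  [[0,0,0],[-0.1,0.2,9],0],
  [[0,0,0],[-0.1,0.2,10.2],40],
  [[0,0,0],[-0.1,0.2,10.5],60],
  [[0,0,0],[-0.1,0.2,10.5],80],
  [[0,0,0],[-0.1,0.2,10.5],80],
])

```text
clock: 31.9
tcp_pos: [0.5667, -0.3058, -0.0173]
tool_rot: [179.9, 0.2, 93.5]
contact_force: [1.1, 0.8, -0.2]
opening: 0.0585
```

```bash
python3 - <<'E'
from h import *
c=snap("wrist","w28")
E
```

```text
(no output)
```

View pics/w28.png

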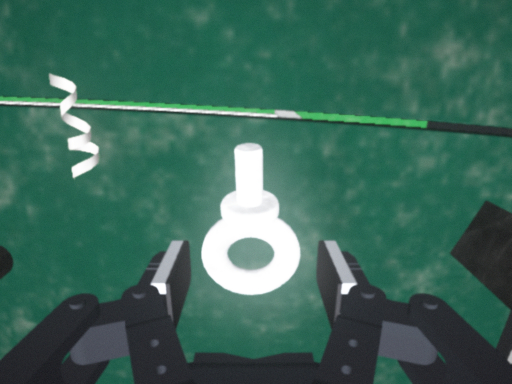

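jog_arm([
  [[0,0,0],[0,0,0],80],
  [[0,0,0],[0,0,0],110],
  [[0,0,0],[0,0,0],140],
  [[0,0,0],[0,0,0],180],
  [[0,0,0],[0,0,0],255],
  [[0,0,0],[0,0,0],255],
  [[0,0,0],[0,0,0],255],
])

```text
clock: 32.65
tcp_pos: [0.5664, -0.3052, -0.0182]
tool_rot: [180.0, 0.1, 93.5]
contact_force: [0.4, 2.6, 6.0]
opening: 0.0401
```

```bash
python3 - <<'E'
from h import *
c=snap("wrist","w29"); eye(c,(249,170))
E
```

```text
area [ 207  144  122  154 9987]
hole [ 0.557  -0.3036] 0.0012
outer [ 0.5709 -0.3021] 0.0267
tip [ 0.5629 -0.2543] dir 99.49969192425993 len 0.07104624927758363
```

View pics/w29.png

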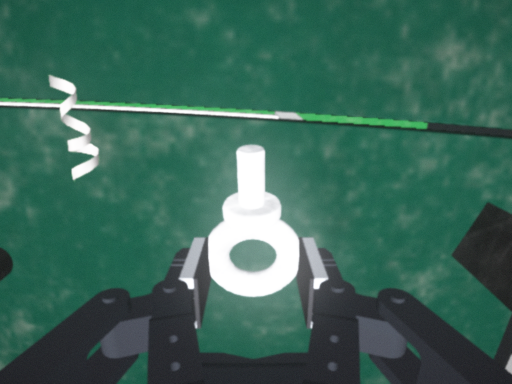

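jog_arm([
  [[0,0,0],[0,0,-0.5],255],
  [[0,0,0],[0,0,-1.5],255],
  [[0,0,0],[0,0,-3],255],
  [[0,0,0],[0,0,-5],255],
  [[0,0,0],[0,0,-5],255],
])

```text
clock: 33.2
tcp_pos: [0.5672, -0.3061, 0.0344]
tool_rot: [179.8, 0.3, 93.5]
contact_force: [-0.2, -0.8, -1.6]
opening: 0.0402
```

```bash
python3 - <<'E'
from h import *
c=snap("wrist","w30")
for uv in [(250,160),(250,180),(252,210),(220,250),(285,250),(252,285)]: print(uv,depthpt(c,uv)[0].round(4))
E
```

```text
(250, 160) [ 0.5629 -0.258   0.0726]
(250, 180) [ 0.5634 -0.2659  0.073 ]
(252, 210) [ 0.565  -0.2792  0.0709]
(220, 250) [ 0.5522 -0.3003  0.0674]
(285, 250) [ 0.5807 -0.299   0.0666]
(252, 285) [ 0.5674 -0.3203  0.0631]
```

View pics/w30.png

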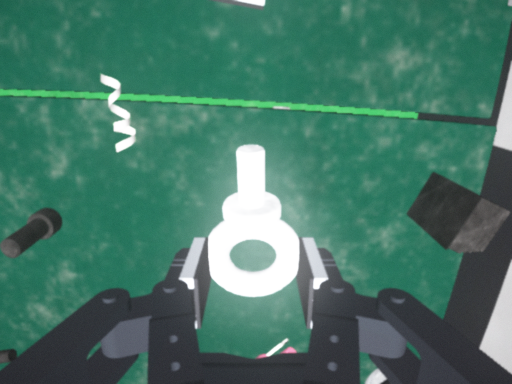

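```bash
python3 - <<'E'
from h import *
c=load("w29.npz"); 
for uv in [(250,160),(250,180),(252,210),(220,250),(285,250),(252,285)]: print(uv,depthpt(c,uv)[0].round(4))
# target
y=83.3-93.5
import numpy as np
# ring centre in tool frame: tcp (.5664,-.3052) vs ring (.5653,-.3048)
R0=Rt([180,0,93.5]).as_matrix(); off=R0.T@np.array([.5653-.5664,-.3048+.3052,0]); print("off",off)
R1=Rt([180,0,83.3]).as_matrix(); g=np.array([.4865,-.1367,0])-R1@off; print("goal",g)
jog([g[0],g[1],.08],[180,0,83.3])
E
```

```text
(250, 160) [ 0.5622 -0.2569  0.0214]
(250, 180) [ 0.5626 -0.2652  0.0202]
(252, 210) [ 0.5642 -0.2777  0.0203]
(220, 250) [ 0.5514 -0.2995  0.0149]
(285, 250) [ 0.5798 -0.2974  0.0156]
(252, 285) [ 0.5667 -0.3201  0.0095]
off [ 4.66407313e-04 -1.07352886e-03 -1.31469369e-19]
goal [ 4.87511781e-01 -1.37288471e-01 -9.47809231e-36]
rot [0.001 0.003 0.178] deg 10 shift [17.26 -6.85 -4.82]
```

jog_arm([
  [[0,0,0.178],[0,0,-4.8],255],
  [[0,0,0.178],[17.2,-6.9,-4.8],255],
  [[0,0,0.178],[17.2,-6.9,-4.8],255],
  [[0,0,0.178],[17.2,-6.9,-4.8],255],
  [[0,0,0.178],[17.2,-6.9,-4.8],255],
  [[0,0,0.178],[17.2,-6.9,-4.8],255],
  [[0,0,0.178],[17.2,-6.9,-4.8],255],
  [[0,0,0.178],[17.2,-6.9,-4.8],255],
])

```text
clock: 34.05
tcp_pos: [0.4869, -0.1382, 0.0784]
tool_rot: [-179.9, 0.1, 83.2]
contact_force: [-0.5, 0.6, -1.2]
opening: 0.0399
```

```bash
python3 - <<'E'
from h import *
c=snap("wrist","w31")
jog([.4875,-.1373,-.005],[180,0,83.3])
E
```

```text
rot [-0.001  0.001 -0.001] deg 0 shift [0.12 0.06 8.33]
```

View pics/w31.png

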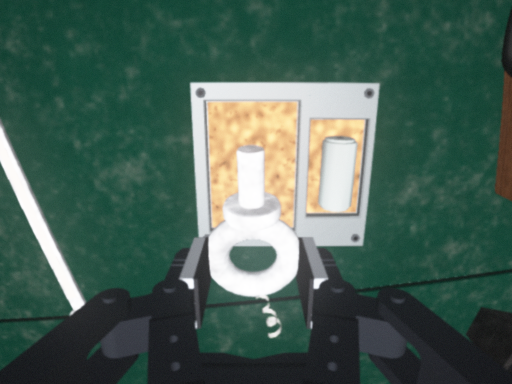

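jog_arm([
  [[0,0,0],[0.1,0.1,4],255],
  [[0,0,0],[0.1,0.1,7],255],
  [[0,0,0],[0.1,0.1,8],255],
  [[0,0,0],[0.1,0.1,8.4],255],
  [[0,0,0],[0.1,0.1,8.6],255],
  [[0,0,0],[0.1,0.1,8.6],255],
])

```text
clock: 34.7
tcp_pos: [0.4882, -0.1371, -0.0066]
tool_rot: [180.0, 0.1, 83.3]
contact_force: [-0.9, -0.5, -0.4]
opening: 0.0401
```

```bash
python3 - <<'E'
from h import *
c=snap("wrist","w32")
from plant import arm
print(arm.read_state()["tcp_pos"],arm.read_state()["contact_force"])
for uv in [(250,160),(250,180),(252,210),(220,250),(285,250),(252,285)]: print(uv,depthpt(c,uv)[0].round(4))
E
```

```text
[ 0.48817563 -0.1370376  -0.00642081] [ 0.39527365 -0.20137641 -1.53606039]
(250, 160) [ 0.4927 -0.0889  0.0329]
(250, 180) [ 0.4916 -0.0975  0.0305]
(252, 210) [ 0.4909 -0.1101  0.0309]
(220, 250) [ 0.4744 -0.1293  0.0257]
(285, 250) [ 0.5028 -0.1316  0.0276]
(252, 285) [ 0.486  -0.1512  0.0223]
```

View pics/w32.png

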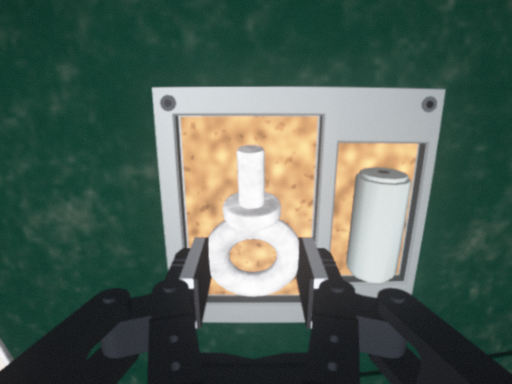

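jog_arm([
  [[0,0,0],[0,0,0.2],255],
  [[0,0,0],[0,0,0.4],255],
  [[0,0,0],[0,0,0.5],255],
  [[0,0,0],[0,0,0.5],255],
])

```text
clock: 35.15
tcp_pos: [0.4875, -0.1366, -0.0125]
tool_rot: [-179.9, 0.1, 83.3]
contact_force: [0.5, 0.2, -1.1]
opening: 0.0398
```

jog_arm([
  [[0,0,0],[0,0,0.05],255],
  [[0,0,0],[0,0,0.05],140],
  [[0,0,0],[0,0,0.05],125],
  [[0,0,0],[0,0,0.05],110],
  [[0,0,0],[0,0,0.05],105],
  [[0,0,0],[0,0,0.05],105],
  [[0,0,0],[0,0,-0.5],105],
  [[0,0,0],[0,0,-3],105],
  [[0,0,0],[0,0,-7],105],
  [[0,0,0],[0,0,-12],60],
  [[0,0,0],[0,0,-17],0],
  [[0,0,0],[0,0,-17],0],
])

```text
clock: 36.35
tcp_pos: [0.4904, -0.1377, 0.1643]
tool_rot: [179.4, 0.3, 83.3]
contact_force: [0.6, -0.2, -0.5]
opening: 0.0854
```

```bash
python3 - <<'E'
from h import *
c=snap("wrist","w33")
jog([.30,-.03,.40],[180,0,83])
eye(c,(252,150)) if 0 else None
E
```

```text
rot [0.005 0.004 0.005] deg 0 shift [  8.33 -19.9  -24.05]
```

View pics/w33.png

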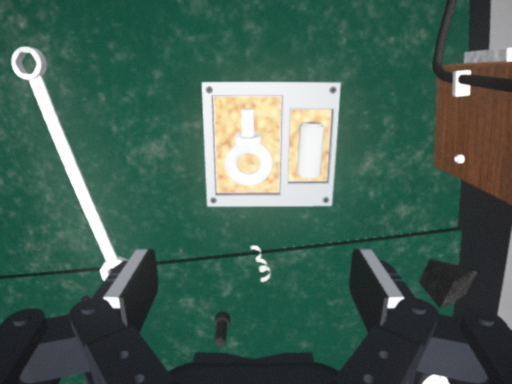

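jog_arm([
  [[0,0,0],[4,-1,-5],0],
  [[0,0,0],[9,-2,-10],0],
  [[0,0,0],[14,-3,-14],0],
  [[0,0,0],[18,-4,-14],0],
  [[0,0,0],[18,-4,-14],0],
  [[0,0,0],[18,-4,-14],0],
  [[0,0,0],[18,-4,-14],0],
])

```text
clock: 37.1
tcp_pos: [0.469, 0.0475, 0.2965]
tool_rot: [-179.8, 0.1, 83.4]
contact_force: [1.0, 0.0, 0.3]
opening: 0.0855
```

```bash
python3 - <<'E'
from h import *
c=snap("wrist","w34"); s=snap("scene","s34"); crop(s,200,120,400,300,3,"s34c")
E
```

```text
(no output)
```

View pics/w34.png

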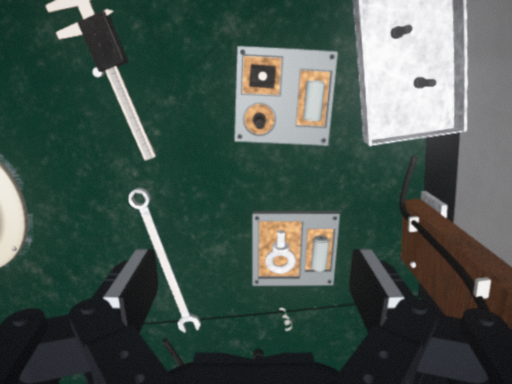

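View pics/s34c.png

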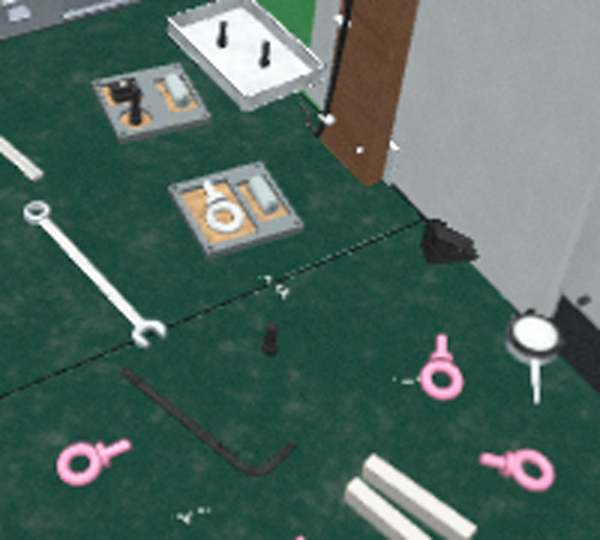

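```bash
python3 - <<'E'
from h import *
c=load("w33.npz")
hc=onplane(c,(247,162),.014)[0]; tip=onplane(c,(248,112),.014)[0]; print("ring",hc.round(4),"tip",tip.round(4))
def loc(P,t,yaw):
    a=np.radians(yaw); d=np.asarray(P)[:2]-t; return (np.array([[np.cos(a),np.sin(a)],[-np.sin(a),np.cos(a)]])@d*1000).round(1)
L=([.510,-.1244],-6.7); C=([.5148,.0987],-9.1)
v=(tip-hc)/np.linalg.norm(tip-hc); print("eye origin local",loc(hc+.015*v,*L),"tip",loc(tip,*L))
print("pinL",loc(onplane(c,(311,150),.02)[0],*L))
d=load("w34.npz")
print("nut",loc(onplane(d,(262.5,76),.025)[0],*C),"screw top",loc(onplane(d,(259.5,121),.062)[0],*C),"pinC",loc(onplane(d,(314,100),.02)[0],*C))
for n,uv in dict(nuttop=(255,72),pinC=(314,101),pinL=(320,250),ringL=(268,262),ringR=(294,262),shank=(281,237),screw=(260,121)).items(): print(n,depthpt(d,uv)[0].round(4))
print("short",onplane(c,(222,318),0.0).round(3))
E
```

```text
ring [ 0.4862 -0.1355  0.014 ] tip [ 0.4928 -0.0888  0.014 ]
eye origin local [-22.    1.2] tip [-21.2  33.4]
pinL [37.5 -0.9]
nut [-30.   25.4] screw top [-31.8 -25.9] pinC [37.3 -0.8]
nuttop [0.4805 0.1343 0.0236]
pinC [0.5503 0.0912 0.0269]
pinL [ 0.5461 -0.1183  0.0276]
ringL [ 0.4694 -0.1342  0.0188]
ringR [ 0.5079 -0.1397  0.0171]
shank [ 0.492  -0.0917  0.0263]
screw [0.4799 0.0779 0.0606]
short [[ 0.433 -0.324  0.   ]]
```

All are within tolerance and the robot is clear. Handing in.

```bash
python3 -c "
from plant import arm
print(arm.close_job(), arm.read_state()['clock'])"
```

```text
the job is handed in; nothing more can be done
the job is handed in; nothing more can be done
```

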